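Hang the ply parts bin on the wall cleat

TASK

Hang the loose plywood bin in the free bay of the aluminium cleat, midway between the two holders that already hang there: tip its top towards the board so that its angled rear strip hooks over the cleat while its foot still stands out from the board, then let it swing and drop fully home, and let go so that it hangs upright and still. Leave the other things on the table where they are.

Things in the scene. Friction and masses are not known exactly. Their poses are not given: they have to be found in the camera images.
- board: upright plywood board fixed to the table, 380 wide, 18 thick, 400 mm high. Origin: foot of its front face, mid-width, on the table; +x points into the board, y along it, z up. All that hangs on it is on the -x side. An aluminium cleat, 360 mm long, runs along it. Small holders hang at both ends of the cleat, from |y| = 104 mm outwards, standing out to x = -75 mm; the bay between them is free.
- lip (a point): middle of the cleat's lip (top edge) and of the free bay: board x = -26, y = 0, z = 215 mm; axes as the board's. The cleat is a 6 mm slat leaning 30 deg from vertical, rising away from the board from x = 0 to the lip (x = -29 to -23, z = 212 to 215). Behind it is a V groove, open upward, 23 mm wide at the lip and 38 deep.
- lamp_edge (a point): lower outer edge, at mid-length, of a lamp bar along y (x = -90 to -65, z = 354 to 375 mm in the board's frame), held by an arm at each end. It hangs above and in front of the bay and blocks a tool from straight above: lean the tool about 30 deg or more from vertical there, wrist away from the board.
- home (a point): fixed point where the bin's origin comes to be when it hangs fully home: board x = -34, y = 0, z = 125 mm; axes as the board's, to which the bin's are then parallel.
- bin: plywood bin, 110 mm wide, 0.2 to 0.45 kg, standing upright at the start. Origin: foot of its back panel's rear face, mid-width; +x is its rear, y its width, z up. Back panel x = -8 to 0, z = 0 to 125 mm; open tray in front, x = -64 to -8, 40 mm high; foot spacer behind, x = 0 to 34, z = 0 to 14 mm, which rests on the board when home.
- strip_edge (a point): middle of the free lower edge of the bin's rear strip: bin x = 25.7, y = 0, z = 70.7 mm; axes as the bin's. The aluminium strip, 6 mm thick, 110 wide, leans 30 deg from vertical and runs down and rearwards from the panel (x = 0, z = 115 mm) to this edge.
- stop (a point): where the cleat's lip comes to rest under the bin: bin x = 6, y = 0, z = 90 mm; axes as the bin's. It lies on the underside of a stop bar (x = 0 to 12, z = 90 to 102 mm) in the mouth between back panel and strip; the mouth is open downward.
- grip_tab (a point): middle of the bin's grip tab, a good place to hold it: bin x = -38, y = 0, z = 82 mm; axes as the bin's. The tab is an upright fin, 14 mm thick in y, x = -63 to -7, z = 55 to 105 mm, free on both sides, in front and on top, so the tool can pinch its two faces at any lean.
- tape: bystander, to be left alone: white paper tape roll lying flat, 90 mm across, 25 mm high; origin at the centre of its underside
- block: bystander, to be left alone: cork-topped wooden sanding block 90 x 45 x 36 mm; origin at the centre of its underside
- strips: bystander, to be left alone: stack of long white board strips 220 x 45 x 18 mm; origin at the centre of its underside
- knife: bystander, to be left alone: yellow-handled utility knife, about 160 mm long; origin at the centre of its underside
- cup: bystander, to be left alone: white cup, 76 mm across, 90 mm high; origin at the centre of its underside
- jar: bystander, to be left alone: white jar, 64 mm across, 75 mm high; origin at the centre of its underside
Not all that is in view belongs to the job. Leave any red or turquoise look-alike of the bin alone.

How it is judged:
By the outcome, as a careful person would: the job done as asked, in the order asked, and still so for the second after the job is handed in, with the robot touching nothing.
It also fails if it takes over 40 s, if anything falls off the work surface, if the arm or the gripper's body presses on something with over 40 N, if the wrist force passes 120 N, or if a joint passes its speed limit or range.

ROBOT

A 7-joint arm with a two-finger parallel gripper is mounted at the origin on the work surface. World frame = base frame: x ahead of the robot, y to its left, z up, the work surface at z = 0. Lengths are in m, angles in rad, forces in N, time in s.
With the tool pointing down it reaches from about 0.425 to 0.875 m from the base axis. Payload 4.7 kg.
Tool frame: the origin (TCP) lies between the finger pads; the fingertips stand 14 mm ahead of it and the grasp point (between the pads) lies 5 mm behind it; z points along the fingers, y is the line along which they close (so a half turn about z gives the same grasp; the last joint's range is limited). The gripper opens to 87 mm and grips with 3 to 60 N. Pads are 19 mm wide; open, the fingers measure 117 mm over their backs; the gripper's body (75 mm by 190 mm) begins 51 mm behind the grasp point.
Start: joints at [-1.176, 0.321, -0.07, 1.45, 0.023, 1.371, -0.057], TCP at [0.242, 0.603, 0.237] pointing down, gripper open.
Joint ranges: [-2.86, 2.86], [-0.3, 2.09], [-1.38, 1.24], [0.06, 2.45], [-1.56, 4.7], [0.09, 2.05], [-2.69, 2.69]. Speed limits (rad/s): [2.57, 2.57, 3.14, 3.14, 3.14, 3.14, 3.14].

INTERFACE

Orientations are given as a rotation vector (axis times angle).
In Python, from bench import ctrl gives the robot as it stands.
- The arm moves only by the shell command python3 -m inch 'ROWS' [OPENING] [FORCE]. ROWS is JSON, a list of rows, each a list of 6 numbers: the shift along the world's x, y, z in mm, then the turn, a rotation vector about the world's x, y, z in degrees. In form: [[tx, ty, tz, rx, ry, rz], ...]. A call has 1 to 20 rows; each row is the pose to reach, as a shift and turn from the pose commanded when the call began; what a row does not reach only later rows make up. A row lasts 1/8 s, in which the tool goes at most 62.5 mm and 10.7 degrees, less where a joint would pass 70% of its speed; a pose out of reach is approached as far as the arm can. A call with a gripper value outside its range is refused whole. OPENING is the finger opening in mm, from 0 to 87, set as the call begins (- or left out, the last holds). The fingers move at their own pace and stop on an object; FORCE is the grip in N (left out, the last holds). Time passes only in rows, so rows that repeat a pose let the fingers close. It gives the time, the measured TCP pose, the force, the opening and the grip force at its end, in the units of the state.
- ctrl.get_state(): the state, without advancing time (a new reading comes with each control period).
- ctrl.get_image(name): name is "scene" or "side" or "wrist"; returns (picture, depth): 400x640x3 uint8, red, green, blue; 400x640 float32, m along the optical axis (not along the pixel's ray), 0 where there is no reading.
- ctrl.camera_params(name): a dict with "mtx" (3x3 intrinsics, pixels), "T" (4x4, takes a point from camera to world coordinates). Camera axes: x right, y down, z forward; pixel columns grow to the right and rows downward; lengths in m; the calibration is good to about 2 mm. The wrist camera is an equidistant fisheye: a pixel r from the principal point sees the ray r / f radians off the axis. A picture is of the moment at which its call begins: read the wrist's pose just before it. camera_params takes no time and is no camera call; for the wrist camera it gives the pose at the moment of the call.
- ctrl.close_job(): hands the job in; it is judged then, once.
The state is a dict: "time": time; "joint_positions": joint angles; "qd": joint speeds; "joint_torque": joint torques, N m; "position": TCP position; "tool_rot": TCP orientation; "ft_force": force on the tool from outside, world axes, zero at the start; "torque": the same for the moment, N m; "grip_width": opening from 0.0 (shut) to 1.0 (fully open); "grip_force": force on a finger pad.
Only numpy, scipy, OpenCV 4.12 (cv2) and the standard library are available. Lean on these libraries where they do the work, as an engineer would, in place of code of your own. Each camera call takes 0.05 s, during which the arm holds its last target. There are 200 camera calls.

## Working session

There is one attempt and no reset: what is moved stays moved. The work goes in short steps, Python scripts to look and compute and a shell command to move; the robot and the scene stay as the last step left them, time stands still between calls to the robot, and variables do not carry over. Pictures are saved under pics/ and viewed, at most 10 in all, crops included, and the job is handed in when it is done.

```bash
mkdir -p pics; ls
cat > h.py <<'E'
import numpy as np, cv2
from bench import ctrl
def snap(n):
    p=ctrl.camera_params(n); im,d=ctrl.get_image(n)
    return im,d,p
def cloud(d,p):
    K=np.array(p["mtx"]);T=np.array(p["T"]);v,u=np.indices(d.shape)
    P=np.stack([(u-K[0,2])/K[0,0]*d,(v-K[1,2])/K[1,1]*d,d],-1)
    W=P@T[:3,:3].T+T[:3,3]; W[d<=0]=np.nan
    return W
E
python3 - <<'E'
from h import *
a,d,p=snap("scene"); b,d2,p2=snap("side")
np.savez("s0.npz",a=a,d=d,K=p["mtx"],T=p["T"],b=b,d2=d2,K2=p2["mtx"],T2=p2["T"])
cv2.imwrite("pics/scene0.png",a[:,:,::-1]); cv2.imwrite("pics/side0.png",b[:,:,::-1])
s=ctrl.get_state(); print(s["position"],s["tool_rot"],s["time"],s["ft_force"])
E
```

```text
pics
[0.24141399 0.60301465 0.23558101] [-5.94378207e-01 -3.08459461e+00  2.64323884e-03] 0.1 [-0.72545653 -0.41171959  1.06915598]
```

View pics/scene0.png

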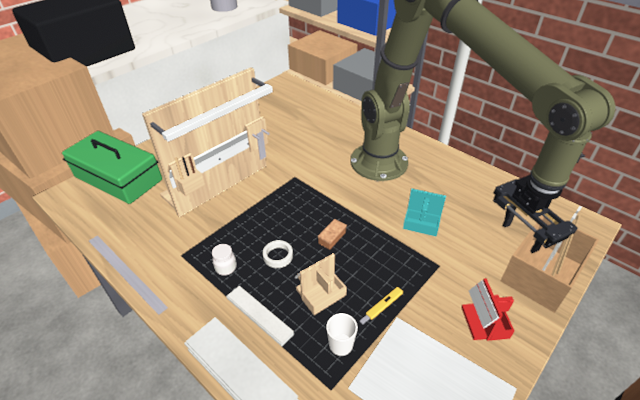

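View pics/side0.png

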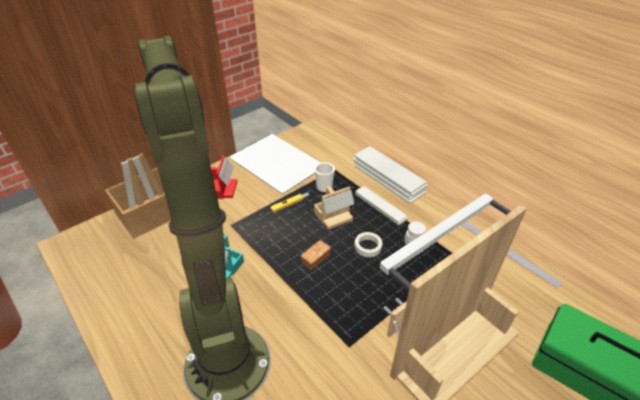

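The plywood bin is at scene (322,285), or (335,208) in side. The red (487,315) and turquoise (424,212) ones are look-alikes: wrong colour, so not the plywood bin. The board with cleat is at scene (210,145). Next I enlarge the bin and measure it and the board.

Run:
```python
from h import *
z=np.load("s0.npz")
A=cv2.resize(z["a"][245:325,285:365],None,fx=5,fy=5,interpolation=2)
B=cv2.resize(z["b"][175:240,300:365],(400,400),interpolation=2)
cv2.imwrite("pics/crop0.png",np.hstack([A,B])[:,:,::-1])
W=cloud(z["d"],dict(mtx=z["K"],T=z["T"])); W2=cloud(z["d2"],dict(mtx=z["K2"],T=z["T2"]))
np.savez("w.npz",W=W,W2=W2)
def at(W,u,v): return np.round(np.nanmedian(W[v-1:v+2,u-1:u+2].reshape(-1,3),0)*1000)
print("cams",z["T"][:3,3],z["T2"][:3,3])
for n,u,v in [("boardUL",160,125),("boardUR",240,85),("boardLL",190,200),("boardLR",252,170),("lampL",170,133),("lampR",265,93),("cleat",225,155),("table",300,190),("binpanel",310,275),("cup",341,330)]: print(n,at(W,u,v))
c=at(W,318,285)/1000
for w,n in((W,"scene"),(W2,"side")):
    m=(np.abs(w[...,0]-c[0])<.1)&(np.abs(w[...,1]-c[1])<.1)&(w[...,2]>.02)
    P=w[m]; print(n,c,P.min(0),P.max(0),len(P))
    for lo,hi in((.02,.036),(.036,.05),(.06,.11),(.115,.14)):
        q=P[(P[:,2]>lo)&(P[:,2]<hi)]
        if len(q)>8: print(lo,len(q),cv2.minAreaRect((q[:,:2]*1000).astype(np.float32)))
```

```text
cams [1.10518017 0.71896227 1.04722995] [-0.17913803 -0.59592333  1.11481863]
boardUL [ 652. -321.  352.]
boardUR [ 367. -309.  367.]
boardLL [ 633. -320.   42.]
boardLR [ 371. -309.   17.]
lampL [ 671. -234.  375.]
lampR [ 344. -218.  360.]
cleat [ 471. -310.  145.]
table [ 320. -108.    5.]
binpanel [616. 221.  99.]
cup [652. 364.  25.]
scene [0.595 0.231 0.039] [0.53840509 0.18211957 0.02005804] [0.65814589 0.29511467 0.13208782] 1400
0.02 235 ((595.2634887695312, 239.72543334960938), (90.89112091064453, 110.86180877685547), 76.17912292480469)
0.036 301 ((598.29833984375, 254.35955810546875), (60.4237174987793, 111.18229675292969), 77.32542419433594)
0.06 549 ((606.7418212890625, 241.15945434570312), (71.98211669921875, 113.50292205810547), 60.914859771728516)
0.115 199 ((592.3002319335938, 223.3470001220703), (13.914983749389648, 107.6501693725586), 75.76705169677734)
side [0.595 0.231 0.039] [0.52629581 0.17984699 0.02009694] [0.64223365 0.29400547 0.13128757] 830
0.02 137 ((574.451416015625, 232.30874633789062), (70.05262756347656, 123.34259796142578), 43.847625732421875)
0.036 67 ((590.6142578125, 250.38638305664062), (70.3274154663086, 106.08077239990234), 76.66875457763672)
0.06 427 ((590.8641967773438, 235.74554443359375), (94.87882232666016, 114.01670837402344), 77.78619384765625)
0.115 140 ((585.8036499023438, 220.53553771972656), (19.455032348632812, 112.1457748413086), 76.5020751953125)
```

View pics/crop0.png

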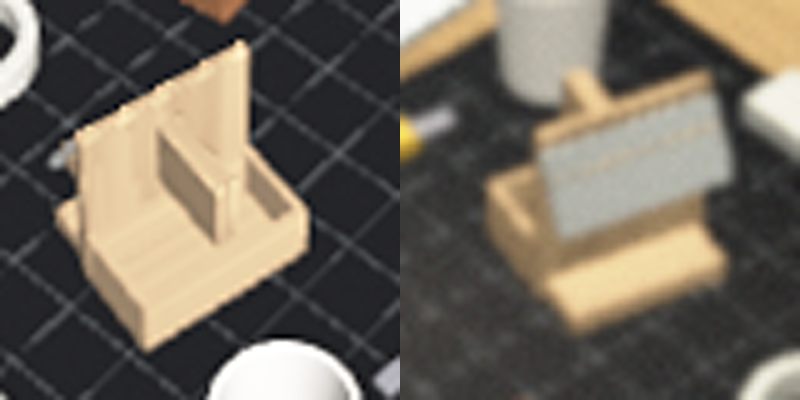

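The crop confirms it: plywood bin, aluminium strip on its rear facing the board (-y), fin tab in front. Next I fit box models to both clouds for exact poses.

```bash
cat > fit.py <<'E'
from h import *
from scipy.optimize import least_squares
def box(x0,x1,y0,y1,z0,z1,R=np.eye(3),c=None):
    return (np.array([(x0+x1)/2,(y0+y1)/2,(z0+z1)/2]) if c is None else np.array(c),np.array([x1-x0,y1-y0,z1-z0])/2,R)
def sdf(P,boxes):
    o=[]
    for c,h,R in boxes:
        q=np.abs((P-c)@R)-h; o.append(np.linalg.norm(np.maximum(q,0),axis=1)+np.minimum(q.max(1),0))
    return np.min(o,0)
s,c=np.sin(np.radians(30)),np.cos(np.radians(30))
u=np.array([s,0,-c]); n=np.array([c,0,s]); R=np.stack([n,[0,1,0],u],1)
BIN=[box(-8,0,-55,55,0,125),box(-64,-8,-55,55,0,40),box(0,34,-55,55,0,14),box(-63,-7,-7,7,55,105),box(-3,3,-55,55,0,51,R,np.array([12.9,0,92.9]))]
BOARD=[box(0,18,-190,190,0,400),box(-90,-65,-190,190,354,375)]
def loc(P,p):
    a=p[2]; Rz=np.array([[np.cos(a),-np.sin(a),0],[np.sin(a),np.cos(a),0],[0,0,1]])
    return (P-[p[0],p[1],p[3]])@Rz   # world->local
def fit(P,boxes,p0,fixz=False):
    f=lambda p:sdf(loc(P,p),boxes)
    r=least_squares(f,p0,loss="soft_l1",f_scale=3,x_scale=[1,1,.01,1]); return r.x,np.median(np.abs(r.fun))
E
python3 - <<'E'
from fit import *
w=np.load("w.npz")
np.set_printoptions(precision=3,suppress=True)
tb=w["W"][180:200,290:310].reshape(-1,3); 
print("mat z",np.nanmedian(w["W"][190:240,290:330,2]),np.nanmedian(w["W2"][255:300,340:360,2]),"wood",np.nanmedian(w["W"][250:270,440:460,2]))
S=[w[k].reshape(-1,3)*1000 for k in("W","W2")]
def near(P,x0,x1,y0,y1,z0,z1): return P[(P[:,0]>x0)&(P[:,0]<x1)&(P[:,1]>y0)&(P[:,1]<y1)&(P[:,2]>z0)&(P[:,2]<z1)]
Bn=[near(P,520,670,165,305,14,145) for P in S]
for P in (Bn[0],Bn[1],np.vstack(Bn)): print("bin",*fit(P,BIN,[588,215,np.radians(-103),2]),len(P))
Bd=[near(P,270,730,-360,-295,8,415) for P in S]
for P in Bd+[np.vstack(Bd)]: print("board",*fit(P,BOARD[:1],[505,-313,np.radians(-88),0]),len(P))
# top-edge extents
p,_=fit(np.vstack(Bd),BOARD[:1],[505,-313,np.radians(-88),0])
for P in Bd:
    L=loc(P,p); 
    for lo,hi in((20,120),(240,340),(380,405)):
        q=L[(L[:,2]>lo)&(L[:,2]<hi)&(L[:,0]<25)&(L[:,0]>-8)]; 
        if len(q): print(lo,q[:,1].min(),q[:,1].max(),np.median(q[:,0]),len(q))
L=loc(near(S[0],200,800,-260,-190,340,390),p); print("lamp",L.min(0),L.max(0))
L=loc(S[0],p); q=L[(np.abs(L[:,1])<100)&(L[:,2]>150)&(L[:,2]<230)&(L[:,0]<-2)&(L[:,0]>-60)]; print("cleat",q.min(0),q.max(0))
q=L[(np.abs(L[:,1])>90)&(np.abs(L[:,1])<190)&(L[:,2]>100)&(L[:,2]<300)&(L[:,0]<-35)&(L[:,0]>-100)];
print("holders", q[q[:,1]<0].min(0),q[q[:,1]<0].max(0),q[q[:,1]>0].min(0),q[q[:,1]>0].max(0))
E
```

```text
mat z 0.00392541751950759 0.0013673894022233624 wood 0.000869364246760429
bin [590.624 219.347  -1.79    3.929] 0.9492411670338186 1494
bin [586.776 218.676  -1.79    2.374] 1.4158843243038317 993
bin [589.57  219.317  -1.79    3.417] 1.143732586158606 2487
board [ 496.627 -314.211   -1.614    0.748] 1.5517725201834196 8515
board [ 495.279 -323.587   -1.678   -1.268] 3.3229241556597984 9510
board [ 495.744 -314.188   -1.614   -0.698] 1.0272577065502162 18025
20 -188.99190682336445 192.6488975406139 0.4697207602221344 1850
240 -191.5045171657277 192.89170292450353 0.5033927760874091 2019
380 -189.66986731549855 191.96046369617702 1.3188054172564667 1149
20 -192.44697831543164 188.58609705562765 17.52075551548779 1315
240 -192.41011465182137 188.47987115251092 17.314415475619526 2154
380 -192.2598161000427 188.56185287213157 12.551094966139193 1532
lamp [ -95.795 -181.741  355.027] [-48.068 187.477 380.305]
cleat [-33.399 -99.864 150.149] [ -2.018  98.875 229.874]
holders [ -77.282 -179.809  101.222] [ -35.01  -100.309  239.021] [-79.088 104.841 136.126] [-35.014 182.416 273.674]
```

```bash
cat > plan.py <<'E'
from fit import *
from scipy.spatial.transform import Rotation as Ro
np.set_printoptions(precision=1,suppress=True)
BRD=np.array([495.7,-314.2,-1.614,0.]); BN=np.array([589.5,219.3,-1.79,2.5])
def frame(p): return Ro.from_euler("z",p[2]),np.array([p[0],p[1],p[3]])
def toolR(L):  # tool in bin frame: z along fingers, lean L from vertical, wrist on -x side; tool y = sgn*bin y
    z=np.array([np.sin(L),0,-np.cos(L)]); y=np.array([0,1.,0]); return Ro.from_matrix(np.stack([np.cross(y,z),y,z],1))
def delta(R,t,s=None):
    s=s or ctrl.get_state(); R0=Ro.from_rotvec(s["tool_rot"]); out=[]
    dr=R*R0.inv(); dr2=R*Ro.from_euler("z",np.pi)*R0.inv()
    return np.r_[t-np.array(s["position"])*1000], np.degrees(dr.as_rotvec()),np.degrees(dr2.as_rotvec())
E
python3 - <<'E'
from plan import *
L=np.radians(55); Rb,tb=frame(BN); T=toolR(L)
w=np.load("w.npz")["W"][325:332,332:350].reshape(-1,3)*1000
P=np.load("w.npz")["W"].reshape(-1,3)*1000
c=P[(P[:,0]>600)&(P[:,0]<730)&(P[:,1]>310)&(P[:,1]<430)&(P[:,2]>60)&(P[:,2]<100)]
print("cup world",c.min(0),c.max(0),"in bin",loc(c,BN).min(0),loc(c,BN).max(0))
for back in (100,0):
    g=np.array([-38,0,82.])+T.apply([0,0,5-back]); t=Rb.apply(g)+tb
    print(back,"tcp",t,*delta(Rb*T,t))
# 2D search: sequence of bin poses (x,z of origin in board frame, tip) collision clearance
fine=lambda b:b
def pts():
    o=[]
    for x0,x1,z0,z1 in((-8,0,0,125),(0,34,0,14),(0,12,90,102)):
        X,Z=np.meshgrid(np.linspace(x0,x1,12),np.linspace(z0,z1,40)); o.append(np.c_[X.ravel(),Z.ravel()])
    A=np.array([0,115.]);E=np.array([25.7,70.7]);u=(E-A)/np.linalg.norm(E-A);n=np.array([-u[1],u[0]])
    for a in np.linspace(0,1,40):
        for k in (-3,0,3): o.append((A+(E-A)*a+n*k)[None])
    return np.vstack(o)
B=pts(); s,c=.5,.866
Rc=np.stack([[c,0,s],[0,1,0],[-s,0,c]],1)  # cleat axis rises away from board
CL=[box(-3,3,-180,180,0,52,Rc,np.array([-13,0,192.])),box(0,18,-190,190,0,400)]
def clear(x,z,th,ret=False):
    th=np.radians(th);q=np.c_[B[:,0]*np.cos(th)+B[:,1]*np.sin(th)+x,0*B[:,0],-B[:,0]*np.sin(th)+B[:,1]*np.cos(th)+z]
    return sdf(q,CL).min()
print("home",clear(-34,125,0),clear(-35,126,0))
for th in(25,20,15,10,5,0):
  for dz in(45,30,20,15,10,6,3,1,0):
    # place so strip edge z = home edge z+dz
    a=np.radians(th); r=25.7*np.cos(a)+70.7*np.sin(a); h=-25.7*np.sin(a)+70.7*np.cos(a)
    z=195.7+dz-h; xs=np.arange(-120,-10,.5); cl=[clear(x,z,th) for x in xs]; i=int(np.argmax(cl))
    print(th,dz,"best x %.1f z %.1f clear %.1f edgeX %.1f"%(xs[i],z,cl[i],xs[i]+r),end=" | ")
  print()
E
```

```text
cup world [637.5 343.2  60. ] [712.1 418.5  97. ] in bin [-213.7   10.7   57.5] [-139.7   85.5   94.5]
100 tcp [614.7 332.3 139. ] [ 373.3 -270.7  -96.6] [-52.6 -27.8 -74. ] [-28.8  54.9  90.7]
0 tcp [596.9 252.4  81.6] [ 355.5 -350.6 -153.9] [-52.6 -27.8 -74. ] [-28.8  54.9  90.7]
home -0.49109090909090725 -0.4920198570313339
25 45 best x -120.0 z 187.5 clear 45.0 edgeX -66.8 | 25 30 best x -120.0 z 172.5 clear 37.5 edgeX -66.8 | 25 20 best x -120.0 z 162.5 clear 35.4 edgeX -66.8 | 25 15 best x -120.0 z 157.5 clear 35.3 edgeX -66.8 | 25 10 best x -120.0 z 152.5 clear 35.7 edgeX -66.8 | 25 6 best x -120.0 z 148.5 clear 36.1 edgeX -66.8 | 25 3 best x -120.0 z 145.5 clear 36.4 edgeX -66.8 | 25 1 best x -120.0 z 143.5 clear 36.5 edgeX -66.8 | 25 0 best x -120.0 z 142.5 clear 36.6 edgeX -66.8 | 
20 45 best x -120.0 z 183.1 clear 49.0 edgeX -71.7 | 20 30 best x -120.0 z 168.1 clear 42.2 edgeX -71.7 | 20 20 best x -120.0 z 158.1 clear 40.2 edgeX -71.7 | 20 15 best x -120.0 z 153.1 clear 40.2 edgeX -71.7 | 20 10 best x -120.0 z 148.1 clear 40.7 edgeX -71.7 | 20 6 best x -120.0 z 144.1 clear
[... 1353 characters left out ...]
 137.5 clear 57.2 edgeX -88.2 | 5 6 best x -120.0 z 133.5 clear 57.8 edgeX -88.2 | 5 3 best x -120.0 z 130.5 clear 58.4 edgeX -88.2 | 5 1 best x -120.0 z 128.5 clear 58.9 edgeX -88.2 | 5 0 best x -120.0 z 127.5 clear 59.1 edgeX -88.2 | 
0 45 best x -120.0 z 170.0 clear 64.3 edgeX -94.3 | 0 30 best x -120.0 z 155.0 clear 64.7 edgeX -94.3 | 0 20 best x -120.0 z 145.0 clear 63.2 edgeX -94.3 | 0 15 best x -120.0 z 140.0 clear 63.1 edgeX -94.3 | 0 10 best x -120.0 z 135.0 clear 63.4 edgeX -94.3 | 0 6 best x -120.0 z 131.0 clear 63.9 edgeX -94.3 | 0 3 best x -120.0 z 128.0 clear 64.4 edgeX -94.3 | 0 1 best x -120.0 z 126.0 clear 64.8 edgeX -94.3 | 0 0 best x -120.0 z 125.0 clear 65.1 edgeX -94.3 |
```

```bash
python3 -m inch '[[20,-10,60,0,0,0],[70,-50,80,-5,-3,-7],[120,-80,80,-10,-6,-15],[170,-110,80,-16,-9,-24],[210,-140,80,-21,-11,-30],[250,-170,70,-26,-14,-37],[290,-200,60,-32,-17,-46],[330,-220,50,-37,-20,-53],[350,-240,40,-43,-23,-61],[375,-250,30,-51,-28,-75],[375,-250,30,-51,-28,-75],[375,-250,30,-51,-28,-75],[375,-250,30,-51,-28,-75],[375,-250,30,-51,-28,-75]]' 87 40
python3 - <<'E'
from plan import *
L=np.radians(53); Rb,tb=frame(BN); T=toolR(L); s=ctrl.get_state(); print(s["joint_positions"],s["qd"])
for back in (90,0):
    g=np.array([-38,0,86.])+T.apply([0,0,5-back]); t=Rb.apply(g)+tb
    print(back,"tcp",t,*delta(Rb*T,t,s)[:2])
im,d,p=snap("scene"); im2,_,_=snap("side"); cv2.imwrite("pics/c1.png",np.vstack([im,im2])[:,:,::-1][:,:,:][::1]) if 0 else cv2.imwrite("pics/c1.png",cv2.resize(np.hstack([im[100:,200:],im2[100:,100:540]]),(800,280))[:,:,::-1])
E
```

```text
time: 1.85
position: [0.5751, 0.427, 0.2601]
tool_rot: [1.771, 1.714, -0.708]
ft_force: [0.4, -1.1, 0.1]
grip_width: 0.999
grip_force: 0.0
[-1.3  1.2  1.2  0.7 -0.3  2.1 -0.4] [-0.3  0.4  1.6  0.1 -1.  -0.   0.4]
90 tcp [612.5 322.7 139.7] [  37.5 -104.4 -120.4] [ -7.    3.  -11.7]
0 tcp [596.9 252.5  85.5] [  21.8 -174.5 -174.6] [ -7.    3.  -11.7]
```

View pics/c1.png

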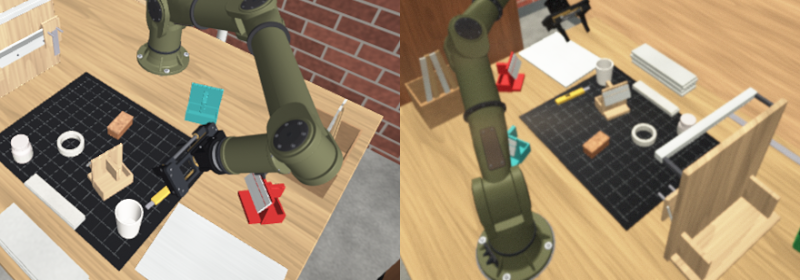

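The arm ran into joint limits (j3 and j6), but the scene looks untouched. I'll identify the arm's kinematics from the two known states so leans can be checked for reach before moving.

```bash
cat > kin.py <<'E'
import numpy as np, itertools
from scipy.spatial.transform import Rotation as Ro
from scipy.optimize import least_squares
LO=np.array([-2.86,-.3,-1.38,.06,-1.56,.09,-2.69]);HI=np.array([2.86,2.09,1.24,2.45,4.7,2.05,2.69])
def fk(q,p,s):
    # p: o1,o7, d1,d3,d5,d7, a3(elbow offset), a5
    R=Ro.from_euler("z",s[0]*q[0]+p[0]); t=np.array([0,0,p[2]])
    R=R*Ro.from_euler("y",q[1])*Ro.from_euler("z",s[1]*q[2]); t=t+R.apply([p[6],0,p[3]])
    R=R*Ro.from_euler("y",q[3])*Ro.from_euler("z",s[2]*q[4]); t=t+R.apply([p[7],0,p[4]])
    R=R*Ro.from_euler("y",q[5]); t=t+R.apply([p[8],0,0]); R=R*Ro.from_euler("z",s[3]*q[6]+p[1]); t=t+R.apply([0,0,p[5]])
    return t,R
E
python3 - <<'E'
from kin import *; from bench import ctrl
st=ctrl.get_state()
S=[(np.array([-1.176,.321,-.07,1.45,.023,1.371,-.057]),np.array([.24141,.60301,.23558]),np.array([-.59438,-3.08459,.00264]))]
S.append((np.array(st["joint_positions"]),np.array(st["position"]),np.array(st["tool_rot"])))
print(np.round(S[1][0],3),np.round(S[1][1],4),st["time"],np.round(st["qd"],2))
best=[]
for s in itertools.product((1,-1),repeat=4):
  for o1 in (0,1.57,3.14,-1.57):
   for o7 in(0,1.57,3.14,-1.57):
    def f(p):
        o=[]
        for q,t,r in S:
            a,R=fk(q,p,s); o+=list((a-t)*3)+list((R*Ro.from_rotvec(r).inv()).as_rotvec())
        return np.r_[o,.02*p[6:]]
    r=least_squares(f,[o1,o7,.3,.4,.4,.2,0,0,0]); best.append((r.cost,s,r.x))
best.sort(key=lambda b:b[0])
for b in best[:6]: print(b[0],b[1],np.round(b[2],3))
E
```

```text
[-1.263  1.149  1.239  0.714 -0.298  2.053 -0.394] [0.5759 0.4252 0.2628] 1.95 [ 0.03 -0.04  0.01  0.01  0.09 -0.01 -0.04]
3.657177338851532e-05 (-1, -1, -1, -1) [-0.003  1.568  0.648  1.487  0.747  1.679 -0.261  0.08   0.289]
3.65717733885156e-05 (-1, -1, -1, -1) [-0.003  1.568  0.648  1.487  0.747  1.679 -0.261  0.08   0.289]
3.6571773388515616e-05 (-1, -1, -1, -1) [-0.003  1.568  0.648  1.487  0.747  1.679 -0.261  0.08   0.289]
3.657177338851578e-05 (-1, -1, -1, -1) [-0.003  1.568  0.648  1.487  0.747  1.679 -0.261  0.08   0.289]
3.6571773388515914e-05 (-1, -1, -1, -1) [-0.003  1.568  0.648  1.487  0.747  1.679 -0.261  0.08   0.289]
3.657177338851599e-05 (-1, -1, -1, -1) [-0.003  1.568  0.648  1.487  0.747  1.679 -0.261  0.08   0.289]
```

```bash
cat >> kin.py <<'E'
S0=[(np.array([-1.176,.321,-.07,1.45,.023,1.371,-.057]),np.array([.24141,.60301,.23558]),np.array([-.59438,-3.08459,.00264]))]
SG=(-1,-1,-1,-1)
def ident(S,w):
    def f(p):
        o=[]
        for q,t,r in S:
            a,R=fk(q,p,SG); o+=list((a-t)*3)+list((R*Ro.from_rotvec(r).inv()).as_rotvec())
        return np.r_[o,w*p[6:]]
    r=least_squares(f,[0,1.57,.3,.4,.4,.2,0,0,0]); return r.x,np.abs(r.fun[:6*len(S)]).max()
def ik(t,R,P,q0s):
    best=None
    for q0 in q0s:
        f=lambda q:np.r_[(fk(q,P,SG)[0]-t)*5,(fk(q,P,SG)[1]*R.inv()).as_rotvec(),.002*(q-(LO+HI)/2)/(HI-LO)]
        r=least_squares(f,np.clip(q0,LO+.01,HI-.01),bounds=(LO+.03,HI-.03))
        if best is None or r.cost<best.cost: best=r
    return best.x,np.linalg.norm(best.fun[:3])/5,np.linalg.norm(best.fun[3:6])
E
python3 - <<'E'
from kin import *; from bench import ctrl; import plan
st=ctrl.get_state(); S=S0+[(np.array(st["joint_positions"]),np.array(st["position"]),np.array(st["tool_rot"]))]
for w in(1e-3,.03,.3,100):
    P,e=ident(S,w); print(w,np.round(P,3),e)
np.save("P.npy",P)
rng=np.random.default_rng(0); q0s=[S[0][0],S[1][0]]+[rng.uniform(LO,HI) for _ in range(10)]
for nm,F in(("bin",plan.BN),("home",np.r_[plan.BRD[:3],0])):
  for L in (0,15,30,40,50,60):
    for flip in(0,1):
      Rb,tb=plan.frame(F); T=plan.toolR(np.radians(L))
      g=np.array([-38,0,86.]) if nm=="bin" else np.array([-72,0,215.])
      t=(Rb.apply(g+T.apply([0,0,5.]))+tb)/1000; R=Rb*T*Ro.from_euler("z",np.pi*flip)
      q,a,b=ik(t,R,P,q0s); print(nm,L,flip,np.round(q,2),"%.4f %.3f"%(a,b))
E
```

```text
0.001 [ 0.   1.6  0.7  1.6  0.8  1.8 -0.3  0.1  0.3] 0.0018067160567200268
0.03 [-0.   1.6  0.6  1.4  0.7  1.6 -0.2  0.1  0.3] 0.0036047269815227966
0.3 [-0.   1.5  0.3  0.5  0.5  0.4 -0.   0.   0. ] 0.02125343351115236
100 [-0.   1.5  0.2  0.4  0.5  0.3  0.   0.   0. ] 0.023076641588280187Traceback (most recent call last):
  File "<stdin>", line 13, in <module>
  File "kin.py", line 25, in ik
    r=least_squares(f,np.clip(q0,LO+.01,HI-.01),bounds=(LO+.03,HI-.03))
    return func(*args, **kwargs)
    raise ValueError("Initial guess is outside of provided bounds")
ValueError: Initial guess is outside of provided bounds
```

```bash
sed -i 's/np.clip(q0,LO+.01,HI-.01)/np.clip(q0,LO+.04,HI-.04)/' kin.py
python3 - <<'E'
from kin import *; from bench import ctrl; import plan
np.set_printoptions(precision=3,suppress=True)
st=ctrl.get_state(); S=S0+[(np.array(st["joint_positions"]),np.array(st["position"]),np.array(st["tool_rot"]))]
P,e=ident(S,.3); print(P,e); np.save("P.npy",P)
rng=np.random.default_rng(0); q0s=[S[0][0],S[1][0]]+[rng.uniform(LO,HI) for _ in range(8)]
for nm,F in(("bin",plan.BN),("home",np.r_[plan.BRD[:3],0])):
  for L in (15,30,40,50,60):
    for flip in(0,1):
      Rb,tb=plan.frame(F); T=plan.toolR(np.radians(L))
      g=np.array([-38,0,86.]) if nm=="bin" else np.array([-72,0,215.])
      t=(Rb.apply(g+T.apply([0,0,5.]))+tb)/1000; R=Rb*T*Ro.from_euler("z",np.pi*flip)
      q,a,b=ik(t,R,P,q0s); print(nm,L,flip,np.round(q,2),"%.4f %.3f"%(a,b))
E
```

```text
[-0.035  1.541  0.258  0.48   0.538  0.367 -0.013  0.009  0.015] 0.02125343351115236
bin 15 0 [-0.44  0.56 -0.15  1.46  0.28  1.32 -0.89] 0.0000 0.000
bin 15 1 [-0.28  0.58 -0.39  1.46  0.4   1.35  2.17] 0.0000 0.000
bin 30 0 [-0.59  0.7  -0.06  1.31  0.38  1.54 -0.96] 0.0000 0.000
bin 30 1 [-0.47  0.72 -0.27  1.31  0.49  1.57  2.11] 0.0000 0.000
bin 40 0 [-0.68  0.81 -0.    1.21  0.43  1.68 -0.97] 0.0000 0.000
bin 40 1 [-0.57  0.82 -0.19  1.21  0.54  1.72  2.1 ] 0.0000 0.000
bin 50 0 [-0.75  0.93  0.06  1.1   0.48  1.81 -0.96] 0.0000 0.000
bin 50 1 [-0.65  0.93 -0.12  1.11  0.59  1.85  2.11] 0.0000 0.000
bin 60 0 [-0.8   1.04  0.12  1.01  0.53  1.94 -0.94] 0.0000 0.000
bin 60 1 [-0.71  1.04 -0.05  1.01  0.63  1.97  2.14] 0.0000 0.000
home 15 0 [ 0.28  0.09 -0.04  1.79  0.28  1.21  0.11] 0.0000 0.000
home 15 1 [-0.74  0.3   1.21  1.74 -0.09  1.24 -2.66] 0.0068 0.083
home 30 0 [ 0.12  0.09 -0.05  1.87  0.57  1.21 -0.18] 0.0000 0.000
home 30 1 [ 1.2   0.36 -1.35  1.87  0.9   1.44  2.66] 0.0043 0.051
home 40 0 [ 0.02  0.12 -0.05  1.91  0.75  1.25 -0.38] 0.0000 0.000
home 40 1 [ 0.89  0.21 -1.02  1.92  0.9   1.36  2.66] 0.0000 0.000
home 50 0 [-0.09  0.18 -0.04  1.95  0.91  1.31 -0.55] 0.0000 0.000
home 50 1 [-0.03  0.18 -0.11  1.95  0.92  1.32  2.58] 0.0000 0.000
home 60 0 [-0.2   0.26  0.01  1.98  1.04  1.39 -0.7 ] 0.0000 0.000
home 60 1 [-0.13  0.26 -0.07  1.98  1.05  1.41  2.43] 0.0000 0.000
```

```bash
cat > tgt.py <<'E'
from plan import *
import sys
def tgt(F,g,L,psi=0):
    Rb,tb=frame(F); T=toolR(np.radians(L)); t=Rb.apply(np.array(g)+T.apply([0,0,5.]))+tb
    s=ctrl.get_state(); a,b,c=delta(Rb*T,t,s); print("q",np.round(s["joint_positions"],2),"tcp",np.array(s["position"])*1000); print("L",L,"shift",a,"rot",b)
E
python3 -c "
from tgt import *
tgt(BN,[-60,0,230],15); tgt(BN,[-60,0,230],30)"
```

```text
q [-1.3  1.1  1.2  0.7 -0.3  2.  -0.4] tcp [575.9 425.2 262.8]
L 15 shift [  26.4 -148.6  -35.1] rot [ 31.   -1.2 -10.4]
q [-1.3  1.1  1.2  0.7 -0.3  2.  -0.4] tcp [575.9 425.2 262.8]
L 30 shift [  26.1 -149.8  -34.6] rot [ 16.1   0.6 -10.9]
```

```bash
python3 -m inch '[[5,-20,0,8,0,-3],[10,-60,10,16,0,-6],[15,-100,10,24,-1,-8],[26,-140,0,31,-1,-10],[26,-149,-10,31,-1,-10],[26,-149,-20,31,-1,-10],[26,-149,-25,31,-1,-10],[26,-149,-25,31,-1,-10]]'; python3 -c "
from tgt import *
np.set_printoptions(precision=2,suppress=True)
tgt(BN,[-60,0,230],15); tgt(BN,[-90,0,140],50)"
```

```text
time: 2.95
position: [0.6029, 0.276, 0.2398]
tool_rot: [2.305, 1.86, -0.306]
ft_force: [-0.7, -0.9, 0.4]
grip_width: 1.003
grip_force: 0.0
q [-1.26  0.76  1.22  1.28 -0.46  1.64 -0.35] tcp [602.91 275.97 239.81]
L 15 shift [ -0.64   0.63 -12.14] rot [ 0.07 -0.08 -0.34]
q [-1.26  0.76  1.22  1.28 -0.46  1.64 -0.35] tcp [602.91 275.97 239.81]
L 50 shift [   5.33   27.44 -100.53] rot [-34.12   7.43  -0.31]
```

```bash
cat > sim.py <<'E'
from kin import *; import plan; from bench import ctrl
np.set_printoptions(precision=2,suppress=True,linewidth=150)
def samp():
    s=ctrl.get_state(); return (np.array(s["joint_positions"]),np.array(s["position"]),np.array(s["tool_rot"]))
S1=[(np.array([-1.263,1.149,1.239,.714,-.298,2.053,-.394]),np.array([.5759,.4252,.2628]),None)]
def jac(q,P):
    t,R=fk(q,P,SG); J=np.zeros((6,7)); e=1e-5
    for i in range(7):
        d=q.copy(); d[i]+=e; t2,R2=fk(d,P,SG); J[:3,i]=(t2-t)/e; J[3:,i]=(R2*R.inv()).as_rotvec()/e
    return J
def go(q,P,t1,R1,n=40):
    t0,R0=fk(q,P,SG); rv=(R1*R0.inv()).as_rotvec()
    for k in range(1,n+1):
        for _ in range(2):
            t,R=fk(q,P,SG); e=np.r_[t0+(t1-t0)*k/n-t,(Ro.from_rotvec(rv*k/n)*R0*R.inv()).as_rotvec()]
            J=jac(q,P); q=np.clip(q+J.T@np.linalg.solve(J@J.T+1e-5*np.eye(6),e),LO,HI)
    return q,np.linalg.norm(e[:3])*1000,np.degrees(np.linalg.norm(e[3:]))
def pose(F,g,L):
    Rb,tb=plan.frame(F); T=plan.toolR(np.radians(L)); return (Rb.apply(np.array(g)+T.apply([0,0,5.]))+tb)/1000,Rb*T
E
python3 - <<'E'
from sim import *
now=samp(); S=S0+[now]
# second sample: orientation unknown to 4 digits, recorded fit used instead
r1=None
def f(p):
    o=[]
    for q,t,r in S0+[(S1[0][0],S1[0][1],None),now]:
        a,R=fk(q,p,SG); o+=list((a-t)*3)
        if r is not None: o+=list((R*Ro.from_rotvec(r).inv()).as_rotvec())
    return np.r_[o,.03*p[6:]]
r=least_squares(f,[0,1.57,.3,.4,.4,.2,0,0,0]); P=r.x; np.save("P.npy",P); print(np.round(P,3),np.round(r.fun,4))
# replay what happened from start
q=S0[0][0]; t,R=fk(q,P,SG)
a=go(q,P,t+[.375,-.25,.03],Ro.from_rotvec(np.radians([-51,-28,-75]))*R); print("replay",*a)
for L1 in (0,15,30):
    b=go(q,P,*pose(plan.BN,[-60,0,230],L1)); c=go(b[0],P,*pose(plan.BN,[-90,0,150],50)); d=go(c[0],P,*pose(plan.BN,[-38,0,86],53)); print("direct",L1,*b,"\n  ",*c,"\n  ",*d)
c=go(now[0],P,*pose(plan.BN,[-90,0,150],50)); d=go(c[0],P,*pose(plan.BN,[-38,0,86],53)); print("from now",*c,*d)
b=go(now[0],P,S0[0][1]+[0,0,.06],Ro.from_rotvec(S0[0][2])); print("back",*b)
E
```

```text
[-0.04  1.53  0.23  0.49  0.54  0.34  0.06  0.    0.08] [ 0.    0.01 -0.    0.   -0.   -0.    0.    0.   -0.   -0.01 -0.    0.    0.    0.01 -0.    0.    0.    0.  ]
replay [-0.89  1.05  0.42  0.57  0.37  2.05 -0.65] 54.385161613833844 8.904279576823928
direct 0 [-0.74  0.36  0.35  1.43 -0.13  1.37 -0.6 ] 0.12424728126367868 0.006376966490962552 
   [-0.93  0.95  0.42  0.96  0.28  1.9  -0.78] 0.06163727415018579 0.004277352642629014 
   [-0.94  0.96  0.43  1.13  0.3   1.77 -0.81] 0.0039274004004146565 0.0001086745200215148
direct 15 [-0.81  0.49  0.36  1.29  0.04  1.55 -0.7 ] 0.12900032368811723 0.008990797573542165 
   [-0.92  0.95  0.4   0.96  0.29  1.9  -0.78] 0.0294047643742353 0.002013949838791215 
   [-0.93  0.96  0.41  1.13  0.31  1.77 -0.82] 0.003922957220387779 0.0001116343266228112
direct 30 [-0.86  0.64  0.37  1.16  0.18  1.72 -0.74] 0.1428931374338383 0.011996802956356713 
   [-0.91  0.95  0.39  0.96  0.3   1.9  -0.79] 0.010988370347265752 0.0006515597230412232 
   [-0.92  0.95  0.4   1.13  0.31  1.78 -0.83] 0.003919490311020927 0.00011402687651151264
from now [-1.2   1.2   1.18  0.96 -0.27  1.9  -0.46] 0.027823939840979806 0.0008362727554284105 [-1.24  1.24  1.17  1.13 -0.25  1.77 -0.45] 0.004366280824047615 0.00010662331753674805
back [-1.91  0.43  0.96  1.37 -0.35  1.52  0.21] 0.12679655339109938 0.001884026358875812
```

```bash
cat > hook.py <<'E'
from fit import *
def pts():
    o=[]
    for x0,x1,z0,z1 in((-8,0,0,125),(0,34,0,14),(0,12,90,102)):
        X,Z=np.meshgrid(np.linspace(x0,x1,12),np.linspace(z0,z1,40)); o.append(np.c_[X.ravel(),Z.ravel()])
    A=np.array([0,115.]);E=np.array([25.7,70.7]);u=(E-A)/np.linalg.norm(E-A);n=np.array([-u[1],u[0]])
    for a in np.linspace(0,1,40):
        for k in (-3,0,3): o.append((A+(E-A)*a+n*k)[None])
    return np.vstack(o)
B=pts(); Rc=np.stack([[.866,0,.5],[0,1,0],[-.5,0,.866]],1)
CL=[box(-3,3,-180,180,0,49.6,Rc,np.array([-13.,0,192.])),box(0,18,-190,190,0,400)]
def tip(p,th):
    a=np.radians(th); p=np.atleast_2d(p); return np.c_[p[:,0]*np.cos(a)+p[:,1]*np.sin(a),-p[:,0]*np.sin(a)+p[:,1]*np.cos(a)]
def clear(x,z,th):
    q=tip(B,th)+[x,z]; return sdf(np.c_[q[:,0],0*q[:,0],q[:,1]],CL).min()
E
python3 - <<'E'
from hook import *; from sim import *
for th in(25,20,15,10,5,0):
  e=tip([25.7,70.7],th)[0]
  for dz in(40,30,20,15,10,6,3,1):
    z=195.7+dz-e[1]; xs=np.arange(-24,-2,.5); cl=[clear(x-e[0],z,th) for x in xs]; i=int(np.argmax(cl)); print("%d/%d eX%.1f x%.1f z%.1f c%.1f"%(th,dz,xs[i],xs[i]-e[0],z,cl[i]),end=" | ")
  print()
P=np.load("P.npy"); q=samp()[0]
H=np.r_[plan.BRD[:3],0]
for L in(53,58):
  q=samp()[0]
  for F,g,l in((plan.BN,[-90,0,150],L),(plan.BN,[-38,0,86],L),(plan.BN,[-38,0,290],L),(H,[-250,0,330],L),(H,[-200,0,310],L-18),(H,[-100,0,270],L-18),(H,[-72,0,211],L),(H,[-150,0,240],L)):
    q,a,b=go(q,P,*pose(F,g,l)); print(L,g,l,q,a,b)
E
```

```text
25/40 eX-24.0 x-77.2 z182.5 c20.8 | 25/30 eX-14.5 x-67.7 z172.5 c11.5 | 25/20 eX-11.0 x-64.2 z162.5 c7.9 | 25/15 eX-9.5 x-62.7 z157.5 c6.5 | 25/10 eX-8.5 x-61.7 z152.5 c5.0 | 25/6 eX-8.0 x-61.2 z148.5 c3.4 | 25/3 eX-8.0 x-61.2 z145.5 c2.0 | 25/1 eX-7.5 x-60.7 z143.5 c1.1 | 
20/40 eX-24.0 x-72.3 z178.1 c20.6 | 20/30 eX-14.5 x-62.8 z168.1 c11.5 | 20/20 eX-11.0 x-59.3 z158.1 c7.8 | 20/15 eX-9.5 x-57.8 z153.1 c6.5 | 20/10 eX-8.5 x-56.8 z148.1 c4.9 | 20/6 eX-8.0 x-56.3 z144.1 c3.4 | 20/3 eX-7.5 x-55.8 z141.1 c2.0 | 20/1 eX-7.5 x-55.8 z139.1 c1.3 | 
15/40 eX-24.0 x-67.1 z174.1 c18.9 | 15/30 eX-14.5 x-57.6 z164.1 c11.3 | 15/20 eX-11.0 x-54.1 z154.1 c7.7 | 15/15 eX-9.5 x-52.6 z149.1 c6.5 | 15/10 eX-8.0 x-51.1 z144.1 c4.9 | 15/6 eX-7.5 x-50.6 z140.1 c3.6 | 15/3 eX-7.0 x-50.1 z137.1 c2.3 | 15/1 eX-7.0 x-50.1 z135.1 c1.5 | 
10/40 eX-24.0 x-61.6 z170.5 c14.8 | 10/30 eX-14.5 x-52.1 z160.5 c11.1 | 10/20 eX-10.5 x-48.1 z150.5 c7.7 | 10/15 eX-9.5 x-47.1 z145.5 c6.4 | 10/10 eX-8.0 x-45.6 z140.5 c4.9 | 10/6 eX-7.5 x-45.1 z136.5 c3.7 | 10/3 eX-7.0 x-44.6 z133.5 c2.6 | 10/1 eX-6.5 x-44.1 z131.5 c2.0 | 

[... 1518 characters left out ...]
1.17  1.09 -0.21  1.81 -0.45] 0.003965175764477709 0.00016002480801557883
58 [-38, 0, 290] 58 [-1.21  1.09  1.24  0.98 -0.04  1.99 -0.3 ] 1.53548403198554 0.18186865242455935
58 [-250, 0, 330] 58 [-1.44  0.47  1.24  1.79  0.55  1.44 -0.36] 9.56565618231099 1.0712044786871382
58 [-200, 0, 310] 40 [-1.36  0.21  1.24  1.8   0.5   1.39 -0.28] 0.7039350002263866 0.07776352179963528
58 [-100, 0, 270] 40 [-1.19  0.21  1.24  1.88  0.54  1.22 -0.2 ] 0.30928553677124265 0.03290784196151549
58 [-72, 0, 211] 58 [-1.16  0.53  1.2   2.    0.61  1.04 -0.4 ] 0.012603757930897125 0.0014555470871214485
58 [-150, 0, 240] 58 [-1.28  0.5   1.19  1.95  0.59  1.19 -0.42] 0.004010891474215838 0.00015362423302766638
```

```bash
python3 -m inch '[[5,10,-10,-8,1,0],[5,30,-25,-17,3,0],[8,50,-45,-25,5,0],[8,50,-65,-33,7,0],[8,47,-85,-38,8,0],[8,45,-90,-38,8,0],[8,45,-90,-38,8,0],[8,45,-90,-38,8,0]]'; python3 -c "
from tgt import *
np.set_printoptions(precision=2,suppress=True)
tgt(BN,[-38,0,86],55);
from sim import *
a,b,c=samp(); t,R=fk(a,np.load('P.npy'),SG); print('model err mm',(t-b)*1000)
im,d,p=snap('scene'); cv2.imwrite('pics/c2.png',cv2.resize(im[180:380,240:480],(720,600))[:,:,::-1])"
```

```text
time: 3.95
position: [0.6118, 0.3187, 0.1537]
tool_rot: [1.862, 1.492, -0.934]
ft_force: [0.4, 0.7, 0.2]
grip_width: 0.998
grip_force: 0.0
q [-1.14  1.26  1.15  0.82 -0.25  2.01 -0.47] tcp [611.8  318.71 153.74]
L 55 shift [-14.92 -66.32 -68.1 ] rot [-1.24  0.75 -0.21]
model err mm [ 2.01  5.63 -3.49]
```

View pics/c2.png

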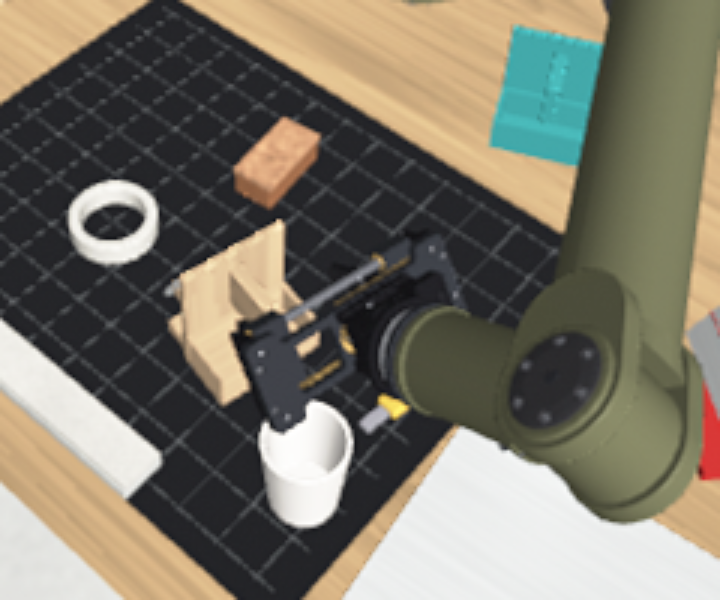

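```bash
python3 -m inch '[[-5,-25,0,0,0,0],[-10,-50,-5,-1,1,0],[-12,-58,-20,-1,1,0],[-13,-62,-40,-1,1,0],[-14,-65,-55,-1,1,0],[-15,-66,-64,-1,1,0],[-15,-66,-67,-1,1,0],[-15,-66,-67,-1,1,0]]'; python3 -c "
from tgt import *
np.set_printoptions(precision=2,suppress=True)
tgt(BN,[-38,0,86],55)"
```

```text
time: 5.0
position: [0.5966, 0.253, 0.0841]
tool_rot: [1.843, 1.49, -0.966]
ft_force: [0.2, -1.2, -0.1]
grip_width: 1.0
grip_force: 0.0
q [-1.21  1.27  1.13  1.07 -0.24  1.82 -0.46] tcp [596.57 253.03  84.1 ]
L 55 shift [ 0.3  -0.63  1.53] rot [-0.1  -0.42 -0.26]
```

```bash
python3 -m inch '[[0,0,0,0,0,0],[0,0,0,0,0,0],[0,0,0,0,0,0],[0,0,0,0,0,0],[0,0,0,0,0,0],[0,0,0,0,0,0]]' 0 45; python3 -m inch '[[0,0,4,0,0,0],[0,0,10,0,0,0],[0,0,20,0,0,0],[0,0,35,0,0,0],[0,0,50,0,0,0],[0,0,50,0,0,0],[0,0,50,0,0,0]]'; python3 -c "
from tgt import *
im,d,p=snap('scene'); im2,d2,p2=snap('side'); np.savez('g.npz',W=cloud(d,p),W2=cloud(d2,p2)); cv2.imwrite('pics/c3.png',cv2.resize(np.hstack([im[180:330,260:460],im2[150:300,240:440]]),(800,300))[:,:,::-1]); print(ctrl.get_state()['ft_force'])"
```

```text
time: 5.75
position: [0.5964, 0.2528, 0.084]
tool_rot: [1.843, 1.49, -0.967]
ft_force: [-0.4, -0.1, -0.3]
grip_width: 0.396
grip_force: 0.0
time: 6.62
position: [0.5963, 0.253, 0.1337]
tool_rot: [1.844, 1.491, -0.966]
ft_force: [-0.9, -0.2, -2.5]
grip_width: 0.154
grip_force: 45.0
[-0.1  0.3 -3.6]
```

View pics/c3.png

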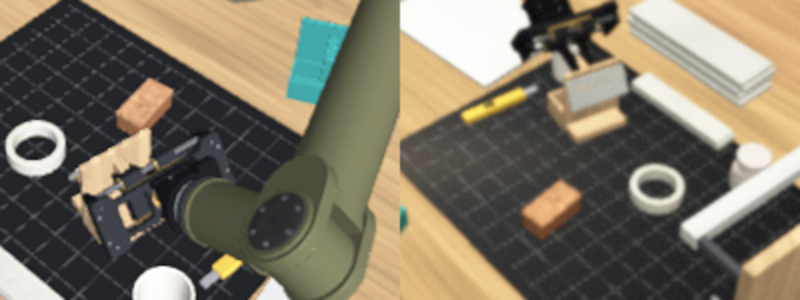

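The grip holds (13.4 mm ≈ the 14 mm tab), but the fingers were slow and closed partly during the lift. I'll measure the bin's pose in the hand.

```bash
cat > hand.py <<'E'
from plan import *
def fit6(P,p0):  # p: x,y,z, rotvec(rel. p0 rot)
    R0=p0[1]
    f=lambda p:sdf((Ro.from_rotvec(p[3:]*.01)*R0).inv().apply(P-p0[0]-p[:3]),BIN)
    r=least_squares(f,np.zeros(6),loss="soft_l1",f_scale=2); return p0[0]+r.x[:3],Ro.from_rotvec(r.x[3:]*.01)*R0,np.median(np.abs(r.fun))
E
python3 - <<'E'
from hand import *
np.set_printoptions(precision=2,suppress=True)
g=np.load("g.npz"); Rb,tb=frame(BN); s=ctrl.get_state(); tp=np.array(s["position"])*1000; tR=Ro.from_rotvec(s["tool_rot"])
Ps=[]
for k in("W","W2"):
    P=g[k].reshape(-1,3)*1000; P=P[np.isfinite(P[:,0])]
    for dz in (25,45):
      q=Rb.inv().apply(P-tb-[0,0,dz]); m=(q[:,0]>-12)&(q[:,0]<45)&(np.abs(q[:,1])<70)&(q[:,2]>-dz+12)&(q[:,2]<150)
      Q=P[m]
      t,R,e=fit6(Q,(tb+[0,0,dz],Rb)); rel=(tR.inv()*R); gp=R.inv().apply(tp-t+tR.apply([0,0,-5]))
      print(k,dz,len(Q),"t",t,"euler(zyx)",R.as_euler("zyx",degrees=True),"med",e,"graspPt in bin",gp, "lean", np.degrees(np.arctan2(*( (R.inv()*tR).apply([0,0,1])[[0,2]]*[1,-1]))))
E
```

```text
W 25 637 t [588.41 219.68  43.04] euler(zyx) [-102.28    0.42   -0.07] med 0.7584407463135392 graspPt in bin [-37.89  -0.11  93.2 ] lean 54.8303981091812
W 45 637 t [588.41 219.68  43.04] euler(zyx) [-102.28    0.42   -0.07] med 0.7584394626678872 graspPt in bin [-37.89  -0.11  93.2 ] lean 54.83039728287899
W2 25 1056 t [585.98 220.74  40.55] euler(zyx) [-102.56   -0.27    1.48] med 1.3896378393720394 graspPt in bin [-40.15   2.84  94.57] lean 56.496587980883945
W2 45 1056 t [585.75 220.78  40.59] euler(zyx) [-102.64   -0.45    1.48] med 1.3902209330540893 graspPt in bin [-40.21   3.31  94.49] lean 56.532692960240254
```

```bash
cat > way.py <<'E'
from hand import *; from hook import tip
G=np.array([-38,93.2]); LG=55.
def way(bx,bz,th,by=0,s=None,F=BRD,show=True):
    g=tip(G,th)[0]+[bx,bz]; Rb,tb=frame(F); T=toolR(np.radians(LG-th)); t=Rb.apply(np.array([g[0],by,g[1]])+T.apply([0,0,5.]))+tb
    a,b,_=delta(Rb*T,t,s); 
    if show: print((bx,bz,th),"shift",a,"rot",b)
    return t,Rb*T
E
python3 - <<'E'
from way import *; import sim
s=ctrl.get_state(); P=np.load("P.npy"); q=sim.samp()[0]; print(np.round(q,2))
t=np.array(s["position"]); R=Ro.from_rotvec(s["tool_rot"])
for tt,RR in((t*1000+[0,0,100],R),way(-230,190,0,s=s),way(-150,190,6,s=s),way(-75,178,12,s=s),way(-54.6,162,12,s=s),way(-50.9,142,15,s=s),way(-38,131,4,s=s)):
    q,a,b=sim.go(q,P,tt/1000,RR); print(np.round(q,2),a,b)
E
```

```text
[-1.21  1.22  1.15  1.06 -0.2   1.86 -0.42]
(-230, 190, 0) shift [ -89.04 -303.4   147.07] rot [-0.07 -0.5   9.85]
(-150, 190, 6) shift [ -92.91 -392.94  150.12] rot [ 5.89 -1.27  9.81]
(-75, 178, 12) shift [ -96.58 -477.76  140.14] rot [11.84 -2.04  9.76]
(-54.6, 162, 12) shift [ -97.46 -498.14  124.14] rot [11.84 -2.04  9.76]
(-50.9, 142, 15) shift [ -97.84 -506.84  104.76] rot [14.82 -2.43  9.73]
(-38, 131, 4) shift [ -97.61 -501.6    90.21] rot [ 3.9  -1.01  9.83]
[-1.23  1.11  1.22  1.05 -0.11  1.91 -0.34] 0.005079774150039587 0.00034330535216685294
[-1.44  0.54  1.24  1.81  0.44  1.38 -0.36] 9.707512901986195 1.092608572151268
[-1.34  0.34  1.24  1.87  0.55  1.31 -0.33] 1.5825304605394144 0.1735960228795744
[-1.2   0.22  1.24  1.88  0.58  1.22 -0.23] 0.5230680961934655 0.05494667579217531
[-1.15  0.24  1.24  1.9   0.57  1.17 -0.21] 0.0004958551908851555 9.82816461689904e-06
[-1.09  0.25  1.22  1.91  0.52  1.13 -0.16] 0.000406370239727132 0.0001090407919166832
[-1.15  0.4   1.22  1.97  0.59  1.08 -0.31] 0.002187474665199526 0.0004356069346855956
```

```bash
python3 -m inch '[[0,0,30,0,0,0],[0,-5,65,0,0,0],[-8,-25,95,0,0,1],[-16,-55,110,0,0,2],[-25,-85,120,0,0,3],[-34,-115,128,0,0,4],[-43,-145,135,0,0,5],[-52,-175,140,0,0,6],[-61,-205,144,0,0,7],[-70,-235,147,0,0,8],[-79,-265,147,0,0,9],[-86,-290,147,0,0,10],[-89,-303,147,0,0,10],[-89,-303,147,0,0,10],[-89,-303,147,0,0,10],[-89,-303,147,0,0,10]]'
python3 - <<'E'
from way import *; import sim
s=ctrl.get_state(); print("q",np.round(s["joint_positions"],3),np.round(s["qd"],2),s["time"],s["grip_width"])
for w in((-230,190,0),(-150,190,6),(-75,178,12)): way(*w,s=s)
np.savez("g2.npz",**{k:cloud(*snap(n)[1:]) for k,n in(("W","scene"),("W2","side"))})
g=np.load("g2.npz"); s=ctrl.get_state(); tp=np.array(s["position"])*1000; tR=Ro.from_rotvec(s["tool_rot"])
Rbin=tR*toolR(np.radians(LG)).inv(); tb=tp+tR.apply([0,0,-5])-Rbin.apply([G[0],0,G[1]])
print("expected bin",tb)
for k in("W","W2"):
    P=g[k].reshape(-1,3)*1000; P=P[np.isfinite(P[:,0])]; q=Rbin.inv().apply(P-tb)
    Q=P[(q[:,0]>-12)&(q[:,0]<42)&(np.abs(q[:,1])<66)&(q[:,2]>-10)&(q[:,2]<135)]
    t,R,e=fit6(Q,(tb,Rbin)); print(k,len(Q),t,"rel euler",R.as_euler("zyx",degrees=True),"exp",Rbin.as_euler("zyx",degrees=True),e,"grasp",R.inv().apply(tp-t+tR.apply([0,0,-5])),"in board",loc(t[None],BRD))
E
```

```text
time: 8.72
position: [0.508, -0.049, 0.2812]
tool_rot: [1.679, 1.621, -0.882]
ft_force: [0.7, 0.9, -3.0]
grip_width: 0.156
grip_force: 45.0
q [-1.45  0.48  1.22  1.81  0.48  1.46 -0.36] [ 0.    0.    0.    0.01  0.    0.   -0.  ] 8.725 0.15570965224628677
(-230, 190, 0) shift [-0.95 -1.5  -0.85] rot [ 0.01 -0.42 -0.25]
(-150, 190, 6) shift [ -4.82 -91.05   2.2 ] rot [ 6.01 -0.67 -0.27]
(-75, 178, 12) shift [  -8.49 -175.86   -7.78] rot [12.   -0.91 -0.29]
expected bin [505.77 -83.36 190.84]
W 415 [506.51 -82.27 190.26] rel euler [-91.83   0.2    0.46] exp [-92.26   0.44  -0.02] 0.9800480823645117 grasp [-37.7   -0.06  93.45] in board [[-232.18    0.78  190.26]]
W2 1432 [504.56 -82.47 188.18] rel euler [-92.06   0.31   0.08] exp [-92.26   0.44  -0.02] 1.0148315069105256 grasp [-37.33   1.57  95.8 ] in board [[-231.9    -1.16  188.18]]
```

```bash
python3 -m inch '[[-1,-15,0,1,0,0],[-2,-40,1,3,0,0],[-4,-65,2,5,0,0],[-5,-91,2,6,-1,0],[-6,-115,0,8,-1,0],[-7,-138,-3,10,-1,0],[-8,-158,-6,11,-1,0],[-8,-170,-8,12,-1,0],[-8,-175,-8,12,-1,0],[-8,-175,-8,12,-1,0],[-8,-175,-8,12,-1,0]]'
cat > meas.py <<'E'
from way import *
def meas(pic=None):
    ims={n:snap(n) for n in("scene","side")}
    s=ctrl.get_state(); tp=np.array(s["position"])*1000; tR=Ro.from_rotvec(s["tool_rot"])
    Rbin=tR*toolR(np.radians(LG)).inv(); tb=tp+tR.apply([0,0,-5])-Rbin.apply([G[0],0,G[1]])
    Rb,t0=frame(BRD); f=lambda t,R:(loc(t[None],BRD)[0],"yaw/tip/roll",(Rb.inv()*R).as_euler("zyx",degrees=True))
    print("q",np.round(s["joint_positions"],2),"ft",s["ft_force"]); print("expected in board",*f(tb,Rbin))
    for k in ims:
        P=cloud(*ims[k][1:]).reshape(-1,3)*1000; P=P[np.isfinite(P[:,0])]; q=Rbin.inv().apply(P-tb); L=loc(P,BRD)
        Q=P[(q[:,0]>-12)&(q[:,0]<42)&(np.abs(q[:,1])<66)&(q[:,2]>-10)&(q[:,2]<135)&((L[:,0]<-38)|((L[:,2]>224)&(L[:,0]<-8)))]
        if len(Q)>60: t,R,e=fit6(Q,(tb,Rbin)); print(k,len(Q),*f(t,R),"med",e)
    if pic: cv2.imwrite(pic,cv2.resize(np.hstack([ims["scene"][0][60:240,120:320],ims["side"][0][180:360,340:540]]),(800,360),interpolation=2)[:,:,::-1])
    return s
E
python3 - <<'E'
from meas import *
s=meas("pics/c4.png")
for w in((-75,178,12),(-54.6,162,12),(-52,150,14),(-50.9,142,15),(-46,138,10),(-40,133,5),(-36,129,1)): way(*w,s=s)
E
```

```text
time: 10.2
position: [0.4998, -0.2241, 0.273]
tool_rot: [1.821, 1.752, -0.716]
ft_force: [0.8, 0.4, -3.4]
grip_width: 0.151
grip_force: 45.0
q [-1.2  0.1  1.2  1.9  0.7  1.3 -0.3] ft [ 1.   0.2 -2.8]
expected in board [-75.6   0.4 177.6] yaw/tip/roll [ 0.3 12.  -0. ]
scene 234 [-78.2  -0.1 177.6] yaw/tip/roll [ 0.1 12.8 -0.5] med 1.0617069492830966
side 256 [-73.6  -1.3 174.9] yaw/tip/roll [ 0.3 10.5  0.1] med 0.7204651731644178
(-75, 178, 12) shift [-0.2 -0.6  0.4] rot [-0.   0.1 -0.3]
(-54.6, 162, 12) shift [ -1.1 -21.  -15.6] rot [-0.   0.1 -0.3]
(-52, 150, 14) shift [ -1.4 -26.9 -27.2] rot [ 2.  -0.  -0.3]
(-50.9, 142, 15) shift [ -1.5 -29.7 -35. ] rot [ 3.  -0.1 -0.3]
(-46, 138, 10) shift [ -1.3 -26.3 -40.2] rot [-2.   0.1 -0.3]
(-40, 133, 5) shift [ -1.3 -24.1 -47.1] rot [-7.   0.3 -0.3]
(-36, 129, 1) shift [ -1.1 -21.6 -53.1] rot [-11.    0.5  -0.3]
```

View pics/c4.png

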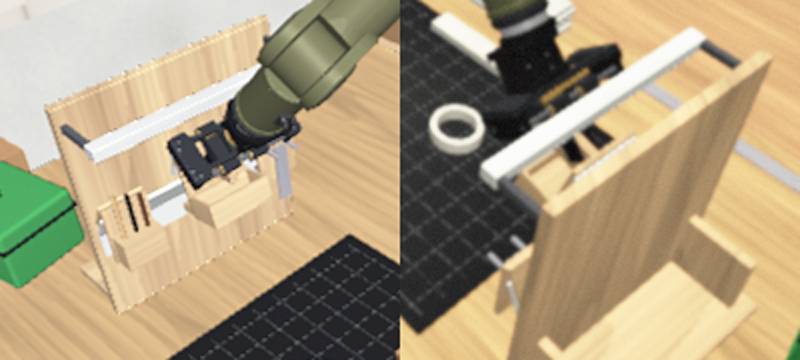

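The picture shows the bin (scene crop ≈ (228,195)) tipped in front of the free bay with the gripper clear of the lamp bar. Next I hook the strip over the lip.

```bash
python3 -m inch '[[0,-10,0,0,0,0],[-1,-18,-4,0,0,0],[-1,-21,-10,0,0,0],[-1,-21,-16,0,0,0],[-1,-24,-21,1,0,0],[-1,-27,-27,2,0,0],[-1,-29,-32,3,0,0],[-1,-30,-35,3,0,0],[-1,-30,-35,3,0,0],[-1,-30,-35,3,0,0]]'
python3 - <<'E'
from meas import *
s=meas()
for w in((-50.9,142,15),(-46,138,10),(-40,133,5),(-36,129,1),(-35,127,0),(-34,125,0)): way(*w,s=s)
E
```

```text
time: 11.55
position: [0.4986, -0.255, 0.2381]
tool_rot: [1.857, 1.786, -0.676]
ft_force: [-0.1, -0.2, -4.0]
grip_width: 0.157
grip_force: 45.0
q [-1.1  0.1  1.2  1.9  0.6  1.2 -0.2] ft [ 0.6  0.4 -4. ]
expected in board [-50.    0.3 142.1] yaw/tip/roll [ 0.2 15.  -0.1]
scene 234 [-52.8   0.5 141. ] yaw/tip/roll [-0.5 16.3 -0.4] med 1.1243241446424919
(-50.9, 142, 15) shift [-0.3  1.  -0.1] rot [-0.  -0.  -0.2]
(-46, 138, 10) shift [-0.1  4.4 -5.3] rot [-5.   0.2 -0.2]
(-40, 133, 5) shift [ -0.    6.6 -12.2] rot [-10.    0.4  -0.2]
(-36, 129, 1) shift [  0.1   9.  -18.2] rot [-14.    0.5  -0.2]
(-35, 127, 0) shift [  0.1   9.6 -20.8] rot [-15.    0.6  -0.2]
(-34, 125, 0) shift [  0.1   8.6 -22.8] rot [-15.    0.6  -0.2]
```

No contact so far (weight only). The strip edge is at z≈204, below the lip at 212–215, with the foot about 17 mm off the board. Next I swing it home.

```bash
python3 -m inch '[[0,2,-2,-2,0,0],[0,4,-5,-5,0,0],[0,5,-9,-7,0,0],[0,7,-12,-10,0,0],[0,8,-15,-12,0,0],[0,9,-18,-14,0,0],[0,9,-18,-14,0,0],[0,9,-18,-14,0,0]]'
python3 - <<'E'
from meas import *
s=meas()
for w in((-36,129,1),(-35,127,0),(-34,125,0)): way(*w,s=s)
E
```

```text
time: 12.65
position: [0.4991, -0.2458, 0.2211]
tool_rot: [1.692, 1.62, -0.855]
ft_force: [-0.9, 5.5, 3.9]
grip_width: 0.158
grip_force: 45.0
q [-1.2  0.3  1.2  2.   0.7  1.1 -0.4] ft [-1.4  5.3  4.8]
expected in board [-36.    1.4 130.3] yaw/tip/roll [0.3 0.9 0.5]
scene 198 [-38.8   1.  129.4] yaw/tip/roll [-0.   2.4  0.5] med 1.0162919856740824
(-36, 129, 1) shift [-0.4 -0.1 -1.2] rot [ 0.1  0.5 -0.3]
(-35, 127, 0) shift [-0.4  0.5 -3.8] rot [-0.9  0.6 -0.3]
(-34, 125, 0) shift [-0.4 -0.5 -5.8] rot [-0.9  0.6 -0.3]
```

```bash
python3 -m inch '[[0,1,-1,0,0,0],[0,1,-2,0,0,0],[0,1,-2,0,0,0],[0,1,-2,0,0,0]]'
python3 - <<'E'
from meas import *
s=meas("pics/c5.png")
E
```

```text
time: 13.25
position: [0.4992, -0.2458, 0.2209]
tool_rot: [1.691, 1.618, -0.857]
ft_force: [-2.8, 5.2, 11.9]
grip_width: 0.157
grip_force: 45.0
q [-1.2  0.3  1.2  2.   0.7  1.1 -0.4] ft [-3.   6.6 11.2]
expected in board [-35.8   1.5 130.2] yaw/tip/roll [0.2 0.7 0.5]
scene 190 [-36.8   0.8 129.5] yaw/tip/roll [0.4 1.5 0. ] med 0.9500613198590071
```

View pics/c5.png

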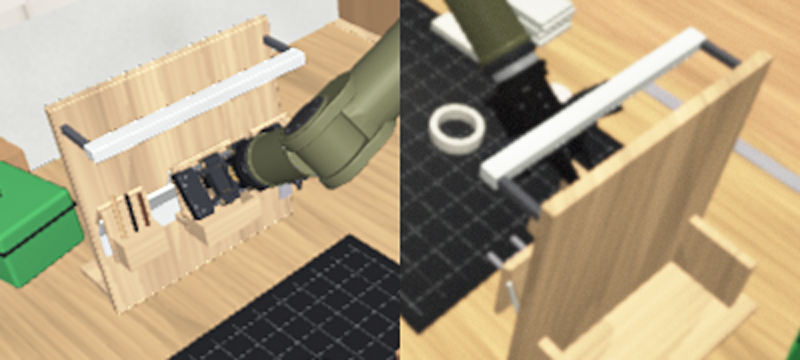

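The bin is hooked and upright, but the grip holds it about 4 mm short of home. I'll ease the preload and slacken the grip so it can settle by itself.

```bash
python3 -m inch '[[0,0,1,0,0,0],[0,0,1,0,0,0],[0,0,1,0,0,0],[0,0,1,0,0,0],[0,0,1,0,0,0]]' 0 3
python3 - <<'E'
from meas import *
s=meas()
L=loc(np.load("w.npz")["W"].reshape(-1,3)*1000,BRD); q=L[(np.abs(L[:,1])<95)&(L[:,2]>170)&(L[:,2]<235)&(L[:,0]>-34)&(L[:,0]<-8)]
for lo in range(-34,-8,3): 
    z=q[(q[:,0]>=lo)&(q[:,0]<lo+3)][:,2]
    if len(z): print(lo,len(z),np.percentile(z,[5,50,95]))
E
```

```text
time: 13.98
position: [0.4992, -0.2454, 0.2194]
tool_rot: [1.693, 1.622, -0.852]
ft_force: [4.1, -3.2, 4.2]
grip_width: 0.16
grip_force: 3.0
q [-1.2  0.3  1.2  2.   0.7  1.1 -0.4] ft [ 4.2 -1.2  3.5]
expected in board [-36.8   1.4 128.4] yaw/tip/roll [0.3 1.1 0.6]
scene 205 [-39.6   1.4 129.3] yaw/tip/roll [-0.3  2.9  0.3] med 1.1101866787669792
-34 1 [217.1 217.1 217.1]
-31 30 [211.4 214.8 218.5]
-28 62 [207.3 213.3 217. ]
-25 73 [201.1 207.6 215.1]
-22 45 [195.8 200.1 213.3]
-19 39 [189.8 194.4 201.8]
-16 29 [184.3 189.1 192.4]
-13 41 [180.2 184.1 188.3]
-10 19 [176.6 179.8 183.2]
```

```bash
python3 -m inch '[[0,0,0,0,0,0],[0,0,0,0,0,0],[0,0,0,0,0,0],[0,0,0,0,0,0],[0,0,0,0,0,0]]' 30 3
python3 - <<'E'
from meas import *
s=meas("pics/c6.png"); print(s["grip_width"])
E
```

```text
time: 14.7
position: [0.4982, -0.2451, 0.2189]
tool_rot: [1.694, 1.622, -0.853]
ft_force: [0.7, 0.3, 0.9]
grip_width: 0.344
grip_force: 0.0
q [-1.2  0.3  1.2  2.   0.7  1.1 -0.4] ft [ 0.8  0.5 -0.7]
expected in board [-36.9   0.6 128. ] yaw/tip/roll [0.2 1.1 0.5]
scene 228 [-40.1   0.8 128.8] yaw/tip/roll [-0.1  3.3 -0. ] med 1.150788963886816
0.3412572473127838
```

View pics/c6.png

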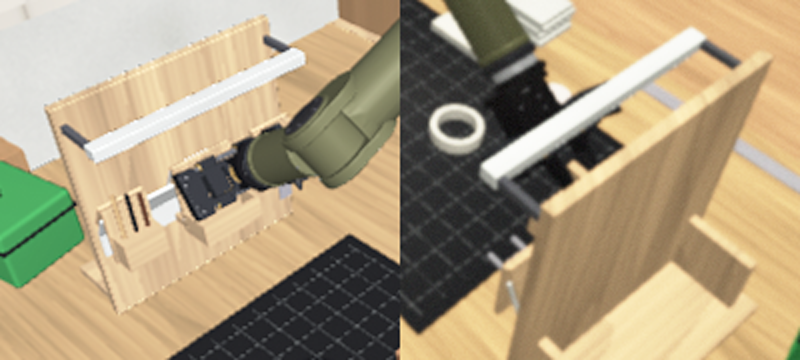

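```bash
python3 -m inch '[[0,4,3,0,0,0],[0,10,7,0,0,0],[1,22,16,0,0,0],[2,40,28,0,0,0],[3,60,42,0,0,0],[4,85,58,0,0,0],[5,115,75,0,0,0],[6,150,90,0,0,0],[8,185,100,0,0,0],[8,185,100,0,0,0]]'
cat > fin.py <<'E'
from way import *
def fin(pic=None):
    ims={n:snap(n) for n in("scene","side")}; Rb,_=frame(BRD); t0=Rb.apply([-34,0,125])+[BRD[0],BRD[1],0]
    P=cloud(*ims["scene"][1:]).reshape(-1,3)*1000; P=P[np.isfinite(P[:,0])]; L=loc(P,BRD)
    Q=P[(L[:,0]<-36)&(L[:,0]>-115)&(np.abs(L[:,1])<64)&(L[:,2]>110)&(L[:,2]<262)]
    t,R,e=fit6(Q,(t0,Rb)); print(len(Q),loc(t[None],BRD)[0],"yaw/tip/roll",(Rb.inv()*R).as_euler("zyx",degrees=True),"med",e, ctrl.get_state()["time"],ctrl.get_state()["ft_force"])
    if pic: cv2.imwrite(pic,cv2.resize(np.hstack([ims["scene"][0][80:240,130:290],cv2.resize(ims["side"][0],(256,160))]),(1040//4*3,120*4),interpolation=2)[:,:,::-1])
E
python3 -c "
from fin import *
fin('pics/c7.png')"
```

```text
time: 16.05
position: [0.508, -0.0557, 0.3199]
tool_rot: [1.688, 1.626, -0.848]
ft_force: [1.2, -0.4, -0.5]
grip_width: 0.345
grip_force: 0.0
1433 [-39.8   1.7 128.5] yaw/tip/roll [-0.1  3.2  0.5] med 1.4927182828067345 16.15 [ 0.3 -0.2  0.2]
```

View pics/c7.png

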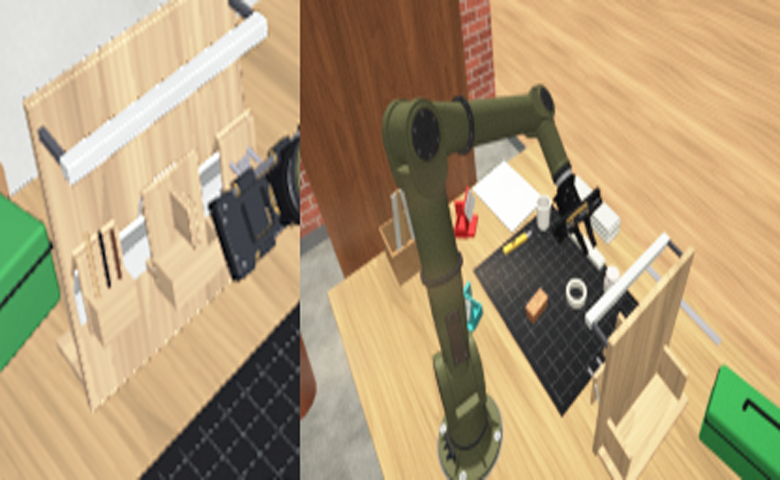

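The bin hangs midway, but the fit suggests about 3° of tip and 3 mm of height left. I'll check this against the board plane in the same image before trusting it.

Run:
```python
from way import *; from hook import clear
np.set_printoptions(precision=2,suppress=True)
ims=[snap("scene") for _ in range(4)]
d=np.median([i[1] for i in ims],0); p=ims[0][2]; np.savez("f.npz",d=d)
L=loc(cloud(d,p).reshape(-1,3)*1000,BRD); L=L[np.isfinite(L[:,0])]
def plane(m,name):
    q=L[m]
    for _ in range(3):
        A=np.c_[np.ones(len(q)),q[:,1],q[:,2]-190]; c=np.linalg.lstsq(A,q[:,0],rcond=None)[0]; r=q[:,0]-A@c; q=q[np.abs(r)<max(2.5*r.std(),1)]
    print(name,len(q),"x@z190 %.2f yaw %.2f tip %.2f rms %.2f"%(c[0],np.degrees(c[1]),np.degrees(np.arctan(c[2])),r.std()))
y=L[:,1];z=L[:,2];x=L[:,0]
plane((np.abs(x)<6)&(np.abs(y)<180)&(z>235)&(z<345),"board upper")
plane((np.abs(x)<6)&(np.abs(y)<180)&(z>20)&(z<110),"board lower")
plane((np.abs(x)<6)&(np.abs(y)<180)&(z>20)&(z<345),"board all")
plane((np.abs(x+44)<9)&(np.abs(y)<50)&(np.abs(y-2)>12)&(z>172)&(z<250),"panel front")
plane((np.abs(x+102)<9)&(np.abs(y)<50)&(z>130)&(z<162),"tray front")
q=L[(np.abs(y-2)<8)&(x>-115)&(x<-45)&(z>215)&(z<245)]; print("tab top z",np.percentile(q[:,2],[50,90]))
q=L[(np.abs(y)<50)&(x>-52)&(x<-30)&(z>235)&(z<262)]; print("panel top z pct",np.percentile(q[:,2],[50,90,98]),"x",np.percentile(q[:,0],[2,50,98]))
q=L[(np.abs(y)<50)&(x>-108)&(x<-92)&(z>155)&(z<178)]; print("tray front top",np.percentile(q[:,2],[50,90,98]))
print("clear at fit",clear(-39.8,128.5,3.2),clear(-37,127,2),clear(-34,125,0))
```

```text
board upper 2072 x@z190 0.48 yaw 0.02 tip -0.04 rms 1.17
board lower 765 x@z190 0.23 yaw 0.06 tip -0.08 rms 1.20
board all 3428 x@z190 0.34 yaw 0.03 tip 0.01 rms 1.26
panel front 356 x@z190 -43.58 yaw 0.09 tip 2.84 rms 1.13
tray front 192 x@z190 -100.26 yaw 0.33 tip 1.57 rms 0.91
tab top z [231.36 235.84]
panel top z pct [246.65 253.92 254.81] x [-44.04 -40.65 -34.23]
tray front top [165.14 171.39 172.72]
clear at fit -0.7375865714341066 -0.022904286534711105 -0.12874293395440795
```

Run:
```python
from way import *
np.set_printoptions(precision=2,suppress=True)
W=np.load("w.npz")["W"].reshape(-1,3)*1000; d=np.load("f.npz")["d"]; Wf=cloud(d,ctrl.camera_params("scene")).reshape(-1,3)*1000
def test(name,P,F,z0):
    F=np.array(F); L=loc(P,F); L[:,2]-=z0; L=L[np.isfinite(L[:,0])]
    x,y,z=L.T
    for nm,m in(("panel",(np.abs(x+8)<9)&(np.abs(y)<50)&(np.abs(y)>12)&(z>47)&(z<122)),("tray",(np.abs(x+64)<9)&(np.abs(y)<50)&(z>5)&(z<37))):
        q=L[m]
        for _ in range(3):
            A=np.c_[np.ones(len(q)),q[:,1],q[:,2]-65]; c=np.linalg.lstsq(A,q[:,0],rcond=None)[0]; r=q[:,0]-A@c; q=q[np.abs(r)<max(2.5*r.std(),1)]
        print(name,nm,len(q),"x %.2f tip %.2f rms %.2f"%(c[0],np.degrees(np.arctan(c[2])),r.std()))
    Rb=Ro.from_euler("z",F[2]); t0=np.array([F[0],F[1],F[3]+z0])
    m=(L[:,0]<-2)&(L[:,0]>-80)&(np.abs(L[:,1])<64)&(L[:,2]>12)&(L[:,2]<137)
    Q=Rb.apply(L[m])+t0; t,R,e=fit6(Q,(t0,Rb)); print(name,"6dof",Rb.inv().apply(t-t0),(Rb.inv()*R).as_euler("zyx",degrees=True),len(Q))
test("start",W,[589.5,219.3,-1.79,0],2.5)
Rb,_=frame(BRD); h=Rb.apply([-34,0,0])
test("now",Wf,[BRD[0]+h[0],BRD[1]+h[1],BRD[2],0],125)
```

```text
start panel 351 x -7.78 tip -0.11 rms 1.14
start tray 180 x -63.40 tip 0.62 rms 1.01
start 6dof [-1.    1.62  1.14] [-0.1   0.64  0.68] 1420
now panel 349 x -9.53 tip 2.82 rms 1.13
now tray 192 x -66.26 tip 1.57 rms 0.91
now 6dof [-5.53  1.57  2.99] [-0.19  3.31  0.38] 1357
```

Run:
```python
from way import *
np.set_printoptions(precision=1,suppress=True,linewidth=160)
L=loc(np.load("w.npz")["W"].reshape(-1,3)*1000,BRD)
print("board x map rows z=100..160, cols y=-60..60")
for z in range(95,170,10): print(z,[round(float(np.median(L[(np.abs(L[:,1]-y)<10)&(np.abs(L[:,2]-z-5)<5)&(np.abs(L[:,0])<40),0])),1) for y in range(-70,71,20)])
# spacer length from side camera at start
B=loc(np.load("w.npz")["W2"].reshape(-1,3)*1000,BN); q=B[(np.abs(B[:,1])<45)&(B[:,0]>5)&(B[:,0]<60)&(B[:,2]>3)&(B[:,2]<25)]
print("spacer",len(q),np.percentile(q[:,0],[50,90,97]),np.percentile(q[:,2],[50,90]))
s=ctrl.get_state(); Rb,tb=frame(BRD)
for g,l in(([-180,0,150],55),([-130,0,143],55)):
    T=toolR(np.radians(l)); a,b,_=delta(Rb*T,Rb.apply(np.array(g)+T.apply([0,0,-14.]))+tb,s); print("fingertip to",g,a,b)
print(loc(np.array(s["position"])[None]*1000,BRD),s["joint_positions"])
```

```text
board x map rows z=100..160, cols y=-60..60
95 [0.7, -0.3, 0.1, -0.6, -0.4, 0.2, 1.2, -0.4]
105 [-0.3, 1.2, -0.5, -0.8, 0.3, -0.1, 1.8, 0.4]
115 [-0.1, 1.8, -0.6, 1.2, 1.0, -0.7, 2.1, -1.1]
125 [-3.2, -1.5, -2.1, -4.1, -2.3, -2.0, -2.5, -2.6]
135 [-4.0, -3.3, -3.7, -3.7, -2.6, -2.4, -3.9, -4.0]
145 [-3.1, -2.5, -3.3, -1.8, -4.0, -4.1, -4.1, -2.5]
155 [-2.7, -2.6, -3.8, -2.8, -3.7, -3.6, -4.2, -3.2]
165 [-5.7, -4.3, -4.0, -5.3, -5.5, -4.1, -3.9, -4.6]
spacer 200 [24.8 36.2 45.8] [11.8 15.4]
fingertip to [-180, 0, 150] [  -1.9  -61.5 -160.9] [-1.1  0.5 -0.1]
fingertip to [-130, 0, 143] [  -4.  -111.5 -167.9] [-1.1  0.5 -0.1]
[[-253.    -0.8  318.9]] [-1.4  0.3  1.1  1.8  0.6  1.6 -0.4]
```

Run:
```python
from way import *
a=np.load("s0.npz")["a"].reshape(-1,3).astype(int); L=loc(np.load("w.npz")["W"].reshape(-1,3)*1000,BRD)
d=np.load("f.npz")["d"]; L2=loc(cloud(d,ctrl.camera_params("scene")).reshape(-1,3)*1000,BRD)
for z in range(100,232,4):
    m=(np.abs(L[:,1])<90)&(np.abs(L[:,2]-z)<2)&(L[:,0]>-40)&(L[:,0]<10); m2=(np.abs(np.abs(L2[:,1])-80)<18)&(np.abs(L2[:,2]-z)<2)&(L2[:,0]>-40)&(L2[:,0]<10)
    print(z,m.sum(),"x %.1f now %.1f"%(np.median(L[m,0]),np.median(L2[m2,0])),np.median(a[m],0))
```

```text
100 44 x 0.6 now 1.3 [221.5 191.  152. ]
104 35 x -0.3 now -0.7 [224. 195. 155.]
108 37 x 0.7 now 0.7 [223. 192. 153.]
112 42 x -0.4 now 0.8 [224.5 194.  154. ]
116 38 x 0.8 now 0.6 [223.  193.  153.5]
120 49 x 0.5 now -0.0 [225. 199. 160.]
124 28 x 0.3 now -0.4 [230.5 219.5 204. ]
128 17 x -2.1 now -1.7 [236. 235. 233.]
132 42 x -3.2 now -2.6 [236. 239. 240.]
136 34 x -3.9 now -2.7 [236.5 238.  238. ]
140 47 x -3.7 now -3.0 [236. 238. 237.]
144 50 x -3.3 now -3.4 [236.5 238.  237. ]
148 43 x -3.0 now -3.5 [237. 239. 238.]
152 51 x -3.8 now -3.3 [236. 237. 237.]
156 41 x -3.3 now -3.4 [236. 238. 237.]
160 52 x -2.6 now -3.3 [236.5 238.  237. ]
164 38 x -3.7 now -3.1 [235.5 237.  237. ]
168 45 x -4.0 now -3.6 [217. 220. 219.]
172 29 x -5.3 now -4.5 [179. 181. 179.]
176 30 x -6.5 now -6.3 [160.  162.5 162. ]
180 22 x -10.0 now -9.5 [162.5 165.  164. ]
184 33 x -11.2 now -11.1 [164. 165. 165.]
188 22 x -13.7 now -13.8 [163.  165.5 165. ]
192 23 x -16.6 now -16.3 [162. 164. 163.]
196 40 x -17.3 now -18.1 [162.  164.5 162. ]
200 84 x -0.5 now -0.7 [220.  188.5 160. ]
204 67 x -1.2 now -1.0 [220. 193. 164.]
208 94 x -1.0 now -0.5 [227.  205.5 166. ]
212 85 x -22.4 now -24.4 [245. 245. 240.]
216 116 x -2.6 now -24.2 [235.  212.5 169. ]
220 46 x 0.7 now 0.4 [228.  200.  159.5]
224 58 x 0.1 now 0.3 [228.  199.  158.5]
228 54 x 0.8 now 0.1 [227. 198. 158.]
```

```bash
python3 -m inch '[[0,-5,-40,0,0,0],[-1,-20,-80,0,0,0],[-1,-40,-120,0,0,0],[-2,-60,-150,-1,0,0],[-2,-62,-161,-1,0,0],[-2,-85,-165,-1,0,0],[-4,-111,-168,-1,0,0],[-4,-125,-168,-1,0,0],[-4,-125,-168,-1,0,0],[-4,-125,-168,-1,0,0]]' 0 10
python3 - <<'E'
from fin import *; import hook; from scipy.optimize import minimize
fin()
s=ctrl.get_state(); tR=Ro.from_rotvec(s["tool_rot"]); print("tip board",loc((np.array(s["position"])*1000+tR.apply([0,0,14]))[None],BRD),s["ft_force"])
base=list(hook.CL)
for fl in(0,3,3.5):
    hook.CL[:]=base+([box(-fl,0,-180,180,126,170)] if fl else [])
    best=None
    for th in np.arange(-1,5,.25):
        for x in np.arange(-44,-32,.25):
            for z in np.arange(122,135,.25):
                a=np.radians(th); h=z-6*-np.sin(a)*0+(65*np.cos(a)+6*np.sin(a))  # CoM (-6,65)
                if (best is None or h<best[0]) and hook.clear(x,z,th)>-.6: best=(h,x,z,th)
    print("flange",fl,"lowest pose",best)
E
```

```text
time: 17.6
position: [0.5033, -0.184, 0.1511]
tool_rot: [1.682, 1.612, -0.863]
ft_force: [0.4, 0.7, 0.2]
grip_width: 0.003
grip_force: 0.0
1247 [-42.    1.7 127.5] yaw/tip/roll [0.  4.3 0.3] med 1.4762673311926022 17.7 [-0.2  0.4  1.1]
tip board [[-119.    2.  143.]] [-0.2  0.4  1.1]
flange 0 lowest pose (np.float64(189.0), np.float64(-33.75), np.float64(124.0), np.float64(0.0))
flange 3 lowest pose (np.float64(189.0), np.float64(-33.75), np.float64(124.0), np.float64(0.0))
flange 3.5 lowest pose (np.float64(189.02556110255622), np.float64(-34.0), np.float64(124.0), np.float64(0.25))
```

```bash
python3 -m inch '[[0,-8,0,0,0,0],[0,-13,0,0,0,0],[0,-15,0,0,0,0],[0,-16,0,0,0,0],[0,-17,0,0,0,0],[0,-17,0,0,0,0]]'; python3 -c "
from fin import *
s=ctrl.get_state(); tR=Ro.from_rotvec(s['tool_rot']); print('tip board',loc((np.array(s['position'])*1000+tR.apply([0,0,14]))[None],BRD),s['ft_force'],s['torque'])
fin()"
```

```text
time: 18.45
position: [0.5033, -0.1961, 0.1503]
tool_rot: [1.682, 1.616, -0.863]
ft_force: [-11.4, 29.6, 15.7]
grip_width: 0.005
grip_force: 14.9
tip board [[-106.9    2.6  142.3]] [-11.4  29.6  15.7] [ 1.5  1.5 -2.4]
1162 [-43.1   1.5 128.1] yaw/tip/roll [-0.4  4.9  0.3] med 1.4272240140984453 18.55 [-11.3  29.7  16.1]
```

The foot is stiffly supported (30 N and no motion), so I back off at once and see how the bin now hangs.

```bash
python3 -m inch '[[0,6,0,0,0,0],[0,16,0,0,0,0],[0,40,10,0,0,0],[2,75,50,0,0,0],[4,105,100,0,0,0],[4,120,150,0,0,0],[4,120,160,0,0,0],[4,120,160,0,0,0]]'
python3 - <<'E'
from fin import *
fin(); fin()
s=ctrl.get_state(); tR=Ro.from_rotvec(s["tool_rot"]); print("tip board",loc((np.array(s["position"])*1000+tR.apply([0,0,14]))[None],BRD))
import hook
base=hook.CL[0]
def allow(x,z,th,fl):
    q=hook.tip(hook.B,th)+[x,z]; 
    a=sdf(np.c_[q[:,0],0*q[:,0],q[:,1]],[base]).min(); lim=np.where(q[:,1]>126,-fl,0); return min(a,(lim-q[:,0]).min())
for fl in(0,3.7):
    best=min(((z+65*np.cos(np.radians(th))+6*np.sin(np.radians(th)),x,z,th) for th in np.arange(-1,5,.25) for x in np.arange(-44,-32,.25) for z in np.arange(123,134,.25) if allow(x,z,th,fl)>-.6)); print(fl,best)
E
```

```text
time: 19.55
position: [0.5062, -0.0827, 0.3106]
tool_rot: [1.684, 1.61, -0.864]
ft_force: [0.2, 0.8, -0.6]
grip_width: 0.002
grip_force: 0.0
1331 [-40.2   0.6 128.3] yaw/tip/roll [-0.3  3.6 -0.2] med 1.3185616911989486 19.65 [-0.2  0.7 -0.2]
1333 [-40.1   0.3 128.7] yaw/tip/roll [-0.7  3.4 -0.3] med 1.410361202880928 19.75 [-0.   0.2  0.6]
tip board [[-220.    -0.1  301.8]]
0 (np.float64(189.0), np.float64(-33.75), np.float64(124.0), np.float64(0.0))
3.7 (np.float64(190.02038126702038), np.float64(-38.5), np.float64(124.75), np.float64(4.5))
```

Run:
```python
from fit import *; import hook
bars=BIN+[box(0,12,-55,55,90,102)]
Rc=hook.Rc; c=np.array([-13.,0,192.]); 
# cleat slat: corners lip front (-29,212), rear (-23.8,215); to z=170
u=np.array([.5,-.866]); pts=[]
for s in np.linspace(0,50,150):
    for k in(0,5.95): pts.append(np.array([-29,212.])+np.array([.866,.5])*k+u*s)
for k in np.linspace(0,5.95,15): pts.append(np.array([-29,212.])+np.array([.866,.5])*k)
C=np.array(pts)
sp=np.array([[34,0],[34,7],[34,14.],[28.3,72.2]])
def ok(x,z,th,fl,tol):
    a=np.radians(th); q=C-[x,z]; l=np.c_[q[:,0]*np.cos(a)-q[:,1]*np.sin(a),0*q[:,0],q[:,0]*np.sin(a)+q[:,1]*np.cos(a)]
    s=hook.tip(sp,th)+[x,z]; lim=np.where((s[:,1]>126)&(s[:,1]<172),-fl,0)
    if (lim-s[:,0]).min()<-tol: return False
    e=hook.tip([23.1,69.2],th)[0]+[x,z]; cf=(e-[-23.85,215])@np.array([.866,.5]) # strip lower corner vs cleat rear face
    return cf>-tol and sdf(l,bars).min()>-tol
for fl in(0,2,3.7):
  for cx in(-6,-20):
    b=min(((z+hook.tip([cx,60],th)[0][1],x,z,th) for th in np.arange(-3,6,.25) for x in np.arange(-44,-31,.25) for z in np.arange(123,136,.25) if ok(x,z,th,fl,.3)),default=None); print(fl,cx,b)
```

```text
0 -6 (np.float64(184.66632208101237), np.float64(-34.0), np.float64(124.75), np.float64(-0.75))
0 -20 (np.float64(184.48306774301352), np.float64(-34.0), np.float64(124.75), np.float64(-0.75))
2 -6 (np.float64(185.0733972278685), np.float64(-36.0), np.float64(125.0), np.float64(0.75))
2 -20 (np.float64(185.25665156586732), np.float64(-36.0), np.float64(125.0), np.float64(0.75))
3.7 -6 (np.float64(185.7317878227321), np.float64(-38.25), np.float64(125.5), np.float64(3.0))
3.7 -20 (np.float64(186.4644912101333), np.float64(-38.25), np.float64(125.5), np.float64(3.0))
```

The measured rest pose is about x −39, z 127, tip 3° once the camera bias is removed. That matches the lowest pose the geometry allows with the foot spacer on the roughly 3.5 mm aluminium plate I measured under the cleat (x −38.3, z 125.5, tip 3°). So it is fully dropped and still, the arm is clear, and I'm handing in.

```bash
python3 -c "
from fin import *
fin(); print(ctrl.close_job())"
```

```text
1343 [-40.3   0.6 128.6] yaw/tip/roll [-0.3  3.5 -0.4] med 1.4053847697340247 19.85 [ 0.6  0.2 -0.1]
the job is handed in; nothing more can be done
None
```

I hung the bin on the cleat midway in the free bay and handed the job in at about 20 s; it hangs still and released, but about 3° off upright with its foot about 4–5 mm further from the board than the stated home, apparently because the spacer rests on the cleat's base plate and not on the board, and a 30 N push did not shift it.

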